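# Load the carton magazine and close its guide

### The arm

A 6-joint arm with a two-finger parallel gripper is mounted at the origin on the work surface. World frame = base frame: x ahead of the robot, y to its left, z up, the work surface at z = 0. Lengths are in mm, angles in rad, forces in N, time in s.
With the tool pointing down it reaches from about 400 to 925 mm from the base axis. Payload 12.5 kg.
Tool frame: the origin (TCP) lies at the very end of the fingers, on their centre line; the grasp point (between the pads) lies behind it (env.grip_depth is the z of the grasp point in the tool frame, in mm); z points along the fingers, y is the line along which they close (so a half turn about z gives the same grasp; the last joint's range is limited). The gripper opens to 95 mm and grips with 3 to 60 N. Pads are 20 mm wide; open, the fingers measure 119 mm over their backs; the gripper's body (75 mm by 180 mm) begins 59 mm behind the grasp point.
Start: joints at [1.006, 0.491, 1.559, -0, 1.092, -0.106], TCP at [276.782, 560.391, 214.661] pointing down, gripper open.
Joint ranges: [-3.1, 3.1], [-0.84, 2.19], [0.05, 2.79], [-1.13, 4.28], [0.06, 2.93], [-2.69, 2.69]. Speed limits (rad/s): [2.22, 2.22, 2.79, 3.14, 3.14, 3.14].

### API

Orientations are given as [roll, pitch, yaw] about the fixed x, y, z axes, in that order (R = Rz(yaw) Ry(pitch) Rx(roll)).
In Python, from cell import env, optics gives the robot as it stands.
- The arm moves only by the tool step_arm, never from a script. Its argument "moves" is a list of rows, each an object of numbers: "tx", "ty", "tz": the shift along the tool's x, y, z in mm; "roll": the turn about the tool's z in rad. In form: [{"tx": .., "ty": .., "tz": .., "roll": ..}, ...]. A call has 1 to 12 rows; each row is the pose to reach, as a shift and turn from the pose commanded when the call began, along the tool's axes at that moment; what a row does not reach only later rows make up. A row lasts 1/12 s, in which the tool goes at most 41.7 mm and 7.16 degrees, less where a joint would pass 70% of its speed; a pose out of reach is approached as far as the arm can. A call with a gripper value outside its range is refused whole. "grip" is the finger opening in mm, from 0 to 95.1, set as the call begins (left out, the last holds). The fingers move at their own pace and stop on an object; the grip force is fixed at half the most. Time passes only in rows, so rows that repeat a pose let the fingers close. It gives the time, the measured TCP pose, the force, the opening and the grip force at its end, in the units of the state.
- env.state(): the state, without advancing time (a new reading comes with each control period).
- optics.read_camera(name): name is "side" or "top" or "wrist"; returns a dict with "pixels" (384x512x3 uint8, blue, green, red), "mtx" (3x3 intrinsics, pixels), "view" (4x4, takes a point from world to camera coordinates). Camera axes: x right, y down, z forward; pixel columns grow to the right and rows downward; lengths in mm; the calibration is good to about 2 mm. A picture is of the moment at which its call begins. There is no depth.
- env.job_done(): hands the job in; it is judged then, once.
The state is a dict: "t": time; "joints": joint angles; "qvel": joint speeds; "tau": joint torques, N m; "eef_pos": TCP position; "tcp_rot": TCP orientation; "ft_force": force on the tool from outside, world axes, zero at the start; "moment": the same for the moment, N m; "opening": opening from 0.0 (shut) to 1.0 (fully open); "grip_force": force on a finger pad.
Only numpy, scipy, OpenCV 4.12 (cv2) and the standard library are available. Lean on these libraries where they do the work, as an engineer would, in place of code of your own. Each camera call takes 0.05 s, during which the arm holds its last target. There are 200 camera calls.

### The job

Finish loading the carton magazine: stack the two loose cartons flat on the one already in it, thinnest on top, setting them down rather than dropping them, and square the column up against the two rear rods and the fixed end plate. Close the sliding guide up against the column and leave it clamped; the guide must not be forced along while its lever is locked, and everything else on the bench stays where it is.

Things in the scene. Friction and masses are not known exactly. Their poses are not given: they have to be found in the camera images.
- magazine: carton magazine, fixed to the bench. Origin: centre of the column's place, at bench height; at yaw 0 x points away from the robot, y to its left. All 'magazine x, y' below are in this frame, in mm. Grey base plate, 8 thick (cartons stand on z = 8), spans x -45 to 100, y -100 to 220. A squared-up column has its long side along y, centred on x = 0, y = 0
- end_plate (a point): centre of the inner face of the fixed aluminium end plate, at magazine x -5, y -65; the plate is 6 thick, spans x -43 to 33 and reaches 125 above the bench. The column's end must meet it
- rods (a point): midway between the front lines of the two upright rear rods, at magazine x 31, y 0. Rods 12 diameter, 138 high, centred at magazine x 37, y -48 and 48: a finger fits between them. The column's long back side must meet them. Behind them the guide rail (34 high, 22 wide) runs along y at x = 80, with end blocks 42 high at y -68 and 212
- guide (a joint): slide of the guide plate along the rail (m). Its carton-side face is at magazine y = 65 mm + this value, so 0 = exactly one carton length (130 mm) from the end plate; larger = further open, range -0.004 to 0.062. Fast when clamped; slides with about 6 N when unclamped and pushes the column along with it; can be pushed by plate or saddle
- guide_face (a point): centre of the aluminium guide plate's carton-side face (faces magazine -y), 70 above the bench. Plate 72 wide (magazine x -39 to 33), 6 thick, top edge 126 above the bench. Beyond it a steel saddle rides on the rail: magazine x 57 to 103, from 2 to 80 mm beyond the carton-side face in +y, top 60 above the bench
- clamp (a joint): angle of the black clamp lever on the saddle (rad), about an upright pivot, growing anticlockwise seen from above. 0 = locked, an end stop: handle along the rail to magazine +y. 1.05 = fully open: handle swung 60 degrees towards magazine -x. It bites from about 0.35 down, tightening to 0; above 0.5 the guide is free. Stays where left; takes 4 to 10 N at the handle
- clamp_grip (a point): point on the lever handle's axis, 56 mm out from the pivot, 90 above the bench; the handle is a round bar 15 thick that rises outward, its tip 15 mm beyond this point. Push it sideways
- clamp_pivot (a point): the lever's pivot on top of the saddle, 60 above the bench, 47 mm beyond the guide's carton-side face in magazine +y, at magazine x 80; hub 26 diameter, 22 tall
- carton_thick: closed cardboard carton, 62 (x) x 130 (y) x 60 tall, origin at the centre of its underside, z up; the thickest; already in the magazine, a little way from the end plate, about 0.3 to 0.65 kg
- carton_medium: closed cardboard carton, 62 (x) x 130 (y) x 46 tall, origin at the centre of its underside, z up; middle thickness; loose on the bench, lying flat, about 0.25 to 0.5 kg
- carton_thin: closed cardboard carton, 62 (x) x 130 (y) x 30 tall, origin at the centre of its underside, z up; the thinnest; loose on the bench, lying flat, about 0.15 to 0.35 kg
- spray_can: blue-labelled steel spray can, upright, 54 diameter, 190 tall (mm); bystander, origin at its underside
- cup: clear plastic cup, 84 diameter at the rim, 95 tall (mm); bystander, origin at its underside
- jar: amber jar with white cap, 66 diameter, 85 tall (mm); bystander, origin at its underside
- paint_tin: round steel paint tin, 103 diameter, 114 tall (mm); bystander, origin at its underside
- tape_roll: grey roll of tape lying flat, 90 diameter, 25 tall (mm); bystander, origin at its underside
- glove_box: blue glove box, 115 x 230 x 70 (mm); bystander, origin at its underside
- filling_knife: flat filling knife lying on the bench, about 200 long (mm); bystander
- hardener: white plastic bottle, 60 diameter, 130 tall (mm); bystander, origin at its underside
Not all that is in view belongs to the job. What is shaped like the carton_medium but purple is not meant.

How it is judged:
By the outcome, as a careful person would: the job done as asked, in the order asked, and still so for the second after the job is handed in, with the robot touching nothing.
It also fails if it takes over 72 s, if anything falls off the work surface, if the arm or the gripper's body presses on something with over 40 N, if the wrist force passes 120 N, or if a joint passes its speed limit or range.

## Working session

There is one attempt and no reset: what is moved stays moved. The work goes in short steps, Python scripts to look and compute and a tool call to move; the robot and the scene stay as the last step left them, time stands still between calls to the robot, and variables do not carry over. Pictures are saved under pics/ and viewed, at most 10 in all, crops included, and the job is handed in when it is done.

Besides the shell and the picture viewer there is one more tool, called after "Emit:" by a JSON object that holds its "name" and its "arguments". step_arm: Moves the arm, as the interface text tells. Its arguments: {"type":"object","properties":{"moves":{"type":"array"},"grip":{"type":"number"}},"required":["moves"]}

```bash
ls; mkdir -p pics
python3 - <<'E'
from cell import env, optics
import cv2,numpy as np
s=env.state(); print({k:np.round(v,3) for k,v in s.items()}, env.grip_depth)
for n in ("top","side"):
    c=optics.read_camera(n); cv2.imwrite(f"pics/{n}0.png",cv2.resize(c["pixels"],(768,576))); print(n,c["mtx"].round(1).tolist(),c["view"].round(3).tolist())
E
```

```text
pics
{'t': np.float64(0.0), 'joints': array([ 1.006,  0.492,  1.559, -0.   ,  1.092, -0.106]), 'qvel': array([-0.002, -0.001, -0.001,  0.001, -0.   ,  0.001]), 'tau': array([-2.0000e-03, -6.1264e+01, -2.5817e+01,  6.9000e-02,  4.8000e-02,
       -0.0000e+00]), 'eef_pos': array([276.645, 560.156, 214.085]), 'tcp_rot': array([-3.14 , -0.   ,  2.683]), 'ft_force': array([ 0.119, -0.147, -0.308]), 'moment': array([ 0.   , -0.02 ,  0.007]), 'grip_force': np.float64(0.0), 'opening': np.float64(1.003)} -18.8
top [[389.7, 0.0, 259.3], [0.0, 389.7, 187.4], [0.0, 0.0, 1.0]] [[-0.016, -1.0, 0.006, 13.632], [-0.987, 0.015, -0.158, 540.749], [0.158, -0.009, -0.987, 1297.831], [0.0, 0.0, 0.0, 1.0]]
side [[442.5, 0.0, 253.5], [0.0, 442.5, 191.2], [0.0, 0.0, 1.0]] [[0.982, -0.19, -0.019, -532.405], [-0.16, -0.764, -0.625, 136.524], [0.104, 0.617, -0.78, 1400.715], [0.0, 0.0, 0.0, 1.0]]
```

View pics/top0.png

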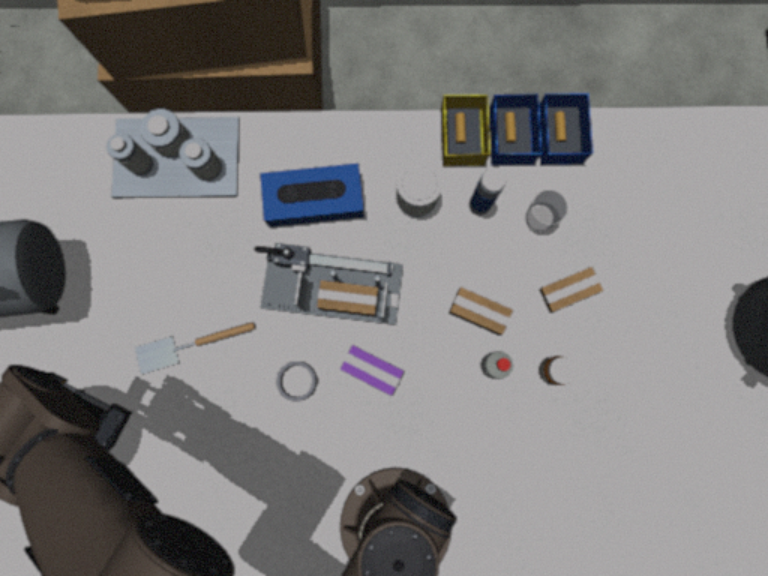

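View pics/side0.png

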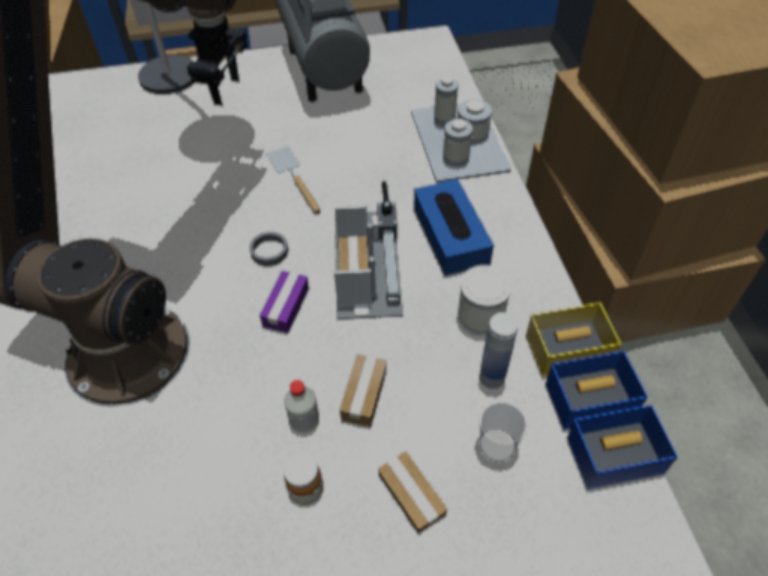

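Top view (768x576 picture): brown taped cartons at (481,311) and (571,289) on the bench, a third at (348,297) in the magazine, and a purple decoy at (373,370). Lever tip is at (258,250), tape roll at (298,380), knife at (200,345). The side view shows the same: medium at (363,388), thin at (412,490), magazine at (368,255). Candidates for the medium carton are the brown one at (481,311) and the purple one at (373,370). Brown fits because purple is excluded, and (571,289) looks like the thin one. I'll confirm this in an enlarged crop and measure.

```bash
cat > h.py <<'E'
from cell import env, optics
import cv2,numpy as np
np.set_printoptions(suppress=True,precision=1)
def ray(c,uv):
    V=c["view"];R=V[:3,:3];o=-R.T@V[:3,3]
    d=R.T@np.linalg.inv(c["mtx"])@np.array([uv[0],uv[1],1.]);return o,d/np.linalg.norm(d)
def onz(c,uv,z):
    o,d=ray(c,uv);return o+d*(z-o[2])/d[2]
def tri(c1,u1,c2,u2):
    o1,d1=ray(c1,u1);o2,d2=ray(c2,u2)
    t=np.linalg.lstsq(np.c_[d1,-d2],o2-o1,rcond=None)[0]
    a,b=o1+t[0]*d1,o2+t[1]*d2;return (a+b)/2,np.linalg.norm(a-b)
def proj(c,p):
    q=c["mtx"]@(c["view"][:3,:3]@np.asarray(p,float)+c["view"][:3,3]);return q[:2]/q[2]
def brown(im,vmin=0):
    h=cv2.cvtColor(im,cv2.COLOR_BGR2HSV)
    return ((h[...,0]>5)&(h[...,0]<25)&(h[...,1]>70)&(h[...,2]>vmin)).astype(np.uint8)*255
def comps(m,amin=40):
    n,l,st,ce=cv2.connectedComponentsWithStats(m)
    return [(st[i,4],ce[i],cv2.minAreaRect(np.argwhere(l==i)[:,::-1].astype(np.float32))) for i in range(1,n) if st[i,4]>=amin]
E
python3 - <<'E'
from h import *
out=[]
for n,(x0,y0,x1,y1) in dict(top=(170,150,420,280),side=(160,110,320,360)).items():
    c=optics.read_camera(n);im=c["pixels"]; cv2.imwrite(f"pics/raw_{n}.png",im)
    np.savez(f"{n}.npz",**{k:c[k] for k in("pixels","mtx","view")})
    m=brown(im); h=cv2.cvtColor(im,cv2.COLOR_BGR2HSV)
    print(n)
    for a,ce,r in comps(m[:, :]):
        if x0<ce[0]<x1 and y0<ce[1]<y1: print(a,ce,np.array(r[1]),r[2])
    k=3 if n=="top" else 2.4
    out.append(cv2.resize(im[y0:y1,x0:x1],None,fx=k,fy=k,interpolation=cv2.INTER_CUBIC))
cv2.imwrite("pics/crop_top.png",out[0]);cv2.imwrite("pics/crop_side.png",out[1])
E
```

```text
top
186 [378.  187.2] [ 5.1 36.8] 67.16634368896484
211 [232.4 191.6] [38.3  5.6] 7.125016689300537
195 [383.1 198. ] [ 5.4 36.9] 66.80140686035156
183 [322.7 201. ] [37.3  4.8] 23.629377365112305
252 [230.7 204.4] [38.4  6.6] 6.842772960662842
234 [317.9 212.4] [37.7  6.2] 23.96249008178711
54 [365.  246.7] [17.   7.5] 86.633544921875
side
101 [204.4 129.9] [26.9  3.9] 56.30992889404297
114 [228.7 168.3] [21.  5.] 90.0
120 [241.7 168.1] [20.3  5.8] 85.91438293457031
538 [241.7 262.2] [21.7 44.1] 15.945394515991211
290 [281.8 322.6] [48.8  6.5] 55.561012268066406
415 [268.5 331.7] [49.4  8.6] 56.3099365234375
130 [203.4 324.7] [11.9 23.1] 69.14553833007812
```

View pics/crop_top.png

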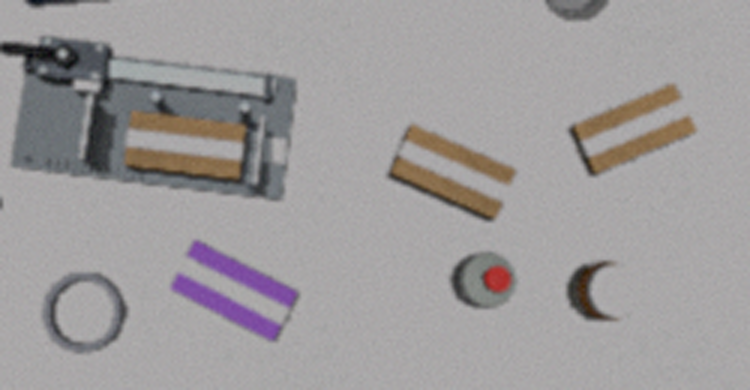

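View pics/crop_side.png

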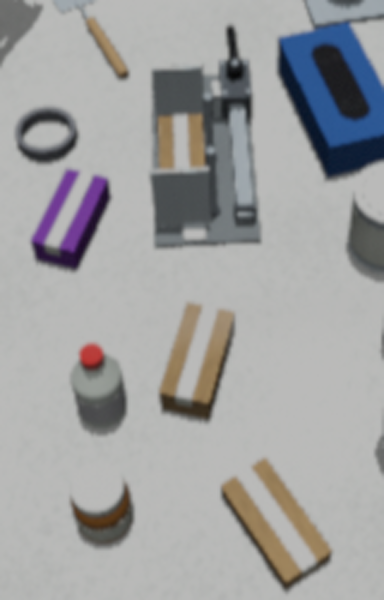

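The crops confirm it. The medium carton is brown with a tall dark side face, at crop_top (450,170) and crop_side (198,360). The thin one is at crop_top (632,130) and crop_side (275,520). The purple one at (235,290) is the decoy. The lever points to magazine +y (locked) and the guide stands open about 50 mm. Next I triangulate.

Run:
```python
from h import *
T,S=[dict(np.load(f"{n}.npz")) for n in("top","side")]
for n,c in(("top",T),("side",S)):
    h=cv2.cvtColor(c["pixels"],cv2.COLOR_BGR2HSV);m=brown(c["pixels"])>0
    m[:150]=0
    for thr in (105,125):
        print(n,thr)
        for a,ce,r in comps(brown(c["pixels"],thr),60):
            if 150<ce[1] and 200<ce[0]<420: print(a,ce,np.sort(np.array(r[1])),round(r[2],1))
w=optics.read_camera("wrist");s=env.state()
V=w["view"];print("wrist cam pos",-V[:3,:3].T@V[:3,3],"\n",V[:3,:3],w["mtx"],s["eef_pos"])
# brown top-face centres on their planes, top view
for nm,b1,b2,z in(("thick",(232.4,191.6),(230.7,204.4),68),("med",(322.7,201),(317.9,212.4),46),("thin",(378,187.2),(383.1,198),30)):
    p,q=onz(T,b1,z),onz(T,b2,z);print(nm,(p+q)/2,"band sep",np.linalg.norm(p-q))
for nm,uv,z in(("hub",(170+65/3,150+55/3),82),("tip",(170+5/3,150+48/3),92),("rodL",(170+156/3,150+95/3),138),("rodR",(170+245/3,150+106/3),138)): print(nm,onz(T,uv,z))
```

```text
top 105
180 [378.6 187. ] [ 5.1 35.5] 67.2
204 [232.1 191.6] [ 5.3 38.1] 7.1
188 [383.7 197.7] [ 5.4 35.5] 66.8
183 [322.7 201. ] [ 4.8 37.3] 23.6
213 [230.6 203.9] [ 5.6 37.7] 7.1
202 [318.1 212. ] [ 5.4 37.7] 24.0
top 125
180 [378.6 187. ] [ 5.1 35.5] 67.2
195 [232.  191.7] [ 5.2 36.8] 7.1
186 [383.8 197.7] [ 5.3 35.5] 67.1
178 [322.8 201. ] [ 4.8 36.8] 23.6
190 [231.3 203.8] [ 5.5 37.5] 7.1
178 [318.1 211.8] [ 4.9 36.9] 24.0
side 105
365 [400.2 168.4] [ 8.3 73.2] 56.3
114 [228.7 168.3] [ 5. 21.] 90.0
115 [241.5 168. ] [ 5. 20.] 90.0
156 [381.9 221.5] [ 6.9 22.4] 80.5
191 [234.3 256.8] [ 5.6 37.9] 15.9
232 [248.3 259.8] [ 6.6 37.6] 16.3
181 [397.2 254.9] [ 7.5 24.1] 79.7
213 [414.6 292.3] [ 8.4 25.5] 79.4
283 [281.5 322.1] [ 6.5 47.4] 55.6
356 [268.3 330.6] [ 7.5 48. ] 55.8
side 125
285 [402.2 171.5] [ 7.5 60.5] 56.3
110 [228.7 168.6] [ 5. 20.] 90.0
112 [241.5 168.1] [ 5. 20.] 90.0
133 [381.9 221.2] [ 5.9 22.4] 80.5
190 [234.3 256.8] [ 5.6 37.8] 15.9
220 [248.2 259.6] [ 6.3 37.5] 15.9
151 [397.5 254.7] [ 6.4 23.5] 79.4
176 [414.6 292.3] [ 7.1 25.1] 78.7
282 [281.4 322.1] [ 6.5 47.2] 55.6
339 [268.5 330.5] [ 7.2 47.7] 55.9
wrist cam pos [204.5 596.6 383.3] 
 [[ 0.4  0.9 -0. ]
 [ 0.9 -0.4  0.3]
 [ 0.3 -0.1 -1. ]] [[287.5   0.  254.3]
 [  0.  287.5 196.4]
 [  0.    0.    1. ]] [276.7 560.3 214.4]
thick [502.3  99.2  68. ] band sep 43.680791104254936
med [ 470.6 -201.7   46. ] band sep 42.74575478149777
thin [ 518.3 -415.9   30. ] band sep 41.0971726614009
hub [603.  231.8  82. ]
tip [609.8 296.9  92. ]
rodL [546. 125. 138.]
rodR [532.7  30.3 138. ]
```

```bash
cat >> h.py <<'E'
def mv(x,y,z,yaw,s=None):
    s=s or env.state();p=np.array(s["eef_pos"]);r,pi,cy=s["tcp_rot"]
    d=np.array([x,y,z])-p
    tx=d@[np.cos(cy),np.sin(cy),0];ty=d@[np.sin(cy),-np.cos(cy),0]
    roll=(-(yaw-cy)+np.pi)%(2*np.pi)-np.pi
    n=max(np.linalg.norm(d)/41.7,abs(np.degrees(roll))/7.16)
    print(f"tx {tx:.1f} ty {ty:.1f} tz {-d[2]:.1f} roll {roll:.4f} rows {n:.1f}  (at {p.round(1)} yaw {cy:.4f} t {s['t']:.2f} f {np.array(s['ft_force']).round(1)})")
E
python3 - <<'E'
from h import *
T,S=[dict(np.load(f"{n}.npz")) for n in("top","side")]
print(tri(T,(320.4,206.4),S,(241.3,258.2)),tri(T,(381.2,192.3),S,(275,326.3)))
for z,us in((46,((322.8,201),23.8)),(30,((381.2,192.3),67-90))):
    (u,v),a=us;a=np.radians(a);d=20*np.array([np.cos(a),np.sin(a)])
    e=onz(T,(u-d[0],v-d[1]),z)-onz(T,(u+d[0],v+d[1]),z);print("long dir yaw (mag frame)",np.arctan2(-e[0],e[1]))
mv(495,85,330,1.43)
E
```

```text
(array([ 469.9, -204.1,   34.8]), np.float64(5.757245740005851)) (array([ 520. , -420.1,   24.2]), np.float64(0.29386745041701867))
long dir yaw (mag frame) -0.437431723812609
long dir yaw (mag frame) 0.3816057775253443
tx -406.2 ty -329.5 tz -115.6 roll 1.2528 rows 12.8  (at [276.7 560.3 214.4] yaw 2.6828 t 0.25 f [ 0.3 -0.5  0.4])
```

Emit:
{"name": "step_arm", "arguments": {"moves": [{"tx": -100,"ty": -80,"tz": -115,"roll": 0.3},{"tx": -406,"ty": -329,"tz": -115,"roll": 1.25},{"tx": -406,"ty": -329,"tz": -115,"roll": 1.25},{"tx": -406,"ty": -329,"tz": -115,"roll": 1.25},{"tx": -406,"ty": -329,"tz": -115,"roll": 1.25},{"tx": -406,"ty": -329,"tz": -115,"roll": 1.25},{"tx": -406,"ty": -329,"tz": -115,"roll": 1.25},{"tx": -406,"ty": -329,"tz": -115,"roll": 1.25},{"tx": -406,"ty": -329,"tz": -115,"roll": 1.25},{"tx": -406,"ty": -329,"tz": -115,"roll": 1.25},{"tx": -406,"ty": -329,"tz": -115,"roll": 1.25},{"tx": -406,"ty": -329,"tz": -115,"roll": 1.25}]}}

```text
t: 1.25
eef_pos: [478.6, 120.2, 323.0]
tcp_rot: [3.141, -0.0, 1.432]
ft_force: [0.3, 1.2, 1.4]
opening: 1.003
grip_force: 0.0
```

Emit:
{"name": "step_arm", "arguments": {"moves": [{"tx": 0,"ty": 0,"tz": 0,"roll": 0},{"tx": 0,"ty": 0,"tz": 0,"roll": 0},{"tx": 0,"ty": 0,"tz": 0,"roll": 0}]}}

```text
t: 1.5
eef_pos: [478.0, 122.3, 322.3]
tcp_rot: [-3.141, -0.0, 1.432]
ft_force: [-0.0, 0.1, -0.1]
opening: 1.002
grip_force: 0.0
```

Run:
```python
from h import *
c=optics.read_camera("wrist");np.savez("w1.npz",**{k:c[k] for k in("pixels","mtx","view")})
cv2.imwrite("pics/w1.png",cv2.resize(c["pixels"],(768,576),interpolation=cv2.INTER_CUBIC));print(env.state()["eef_pos"],env.state()["tcp_rot"])
mv(495,85,330,1.43)
```

```text
[477.8 122.9 322.3] [-3.1 -0.   1.4]
tx -35.2 ty 22.2 tz -7.7 roll 0.0033 rows 1.0  (at [477.8 122.9 322.3] yaw 1.4333 t 1.55 f [-0.1 -0.6 -0.4])
```

View pics/w1.png

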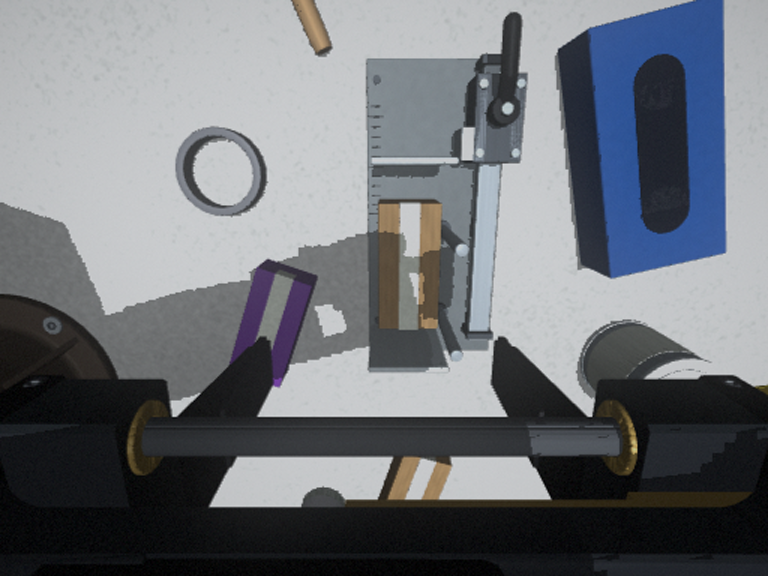

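The wrist view (768x576) shows the magazine square on: thick carton top corners (380,201), (441,201), (440,329), (379,329), rod tops (462,250) and (456,355), guide plate top edge at row 161, hub (507,108), lever tip (513,18), and end plate top edge at row 370. The lever lies along +y, so it is locked. I go to a viewing spot for the medium carton that also gives a second view.

Run:
```python
from h import *
c=dict(np.load("w1.npz"))
for n,uv,z in(("c00",(379,329),68),("c10",(440,329),68),("c11",(441,201),68),("c01",(380,201),68),("rodL",(462,250),138),("rodR",(456,355),138),("gL",(372,161),126),("gR",(470,161),126),("eL",(370,371),125),("eR",(448,371),125),("hub",(507,108),82),("tip",(513,18),95),("baseTL",(367,59),8)):
    print(n,onz(c,np.array(uv)/1.5,z))
mv(425,-303,300,1.13)
```

```text
c00 [463.4  41.3  68. ]
c10 [526.8  32.5  68. ]
c11 [541.  163.3  68. ]
c01 [482.9 171.4  68. ]
rodL [545.7 127.7 138. ]
rodR [532.2  33.9 138. ]
gL [481.8 208.  126. ]
gR [560.3 197.  126. ]
eL [452.7  22.6 125. ]
eR [524.9  12.5 125. ]
hub [604.6 236.2  82. ]
tip [609.6 301.5  95. ]
baseTL [488.7 307.5   8. ]
tx -429.1 ty 6.1 tz 22.3 roll 0.3033 rows 10.3  (at [477.8 122.9 322.3] yaw 1.4333 t 1.55 f [-0.1 -0.6 -0.4])
```

Emit:
{"name": "step_arm", "arguments": {"moves": [{"tx": -429,"ty": 6,"tz": 22,"roll": 0.303},{"tx": -429,"ty": 6,"tz": 22,"roll": 0.303},{"tx": -429,"ty": 6,"tz": 22,"roll": 0.303},{"tx": -429,"ty": 6,"tz": 22,"roll": 0.303},{"tx": -429,"ty": 6,"tz": 22,"roll": 0.303},{"tx": -429,"ty": 6,"tz": 22,"roll": 0.303},{"tx": -429,"ty": 6,"tz": 22,"roll": 0.303},{"tx": -429,"ty": 6,"tz": 22,"roll": 0.303},{"tx": -429,"ty": 6,"tz": 22,"roll": 0.303},{"tx": -429,"ty": 6,"tz": 22,"roll": 0.303},{"tx": -429,"ty": 6,"tz": 22,"roll": 0.303},{"tx": -429,"ty": 6,"tz": 22,"roll": 0.303}]}}

```text
t: 2.55
eef_pos: [425.3, -304.9, 299.5]
tcp_rot: [-3.14, -0.0, 1.129]
ft_force: [-0.0, 0.9, -0.2]
opening: 1.003
grip_force: 0.0
```

Emit:
{"name": "step_arm", "arguments": {"moves": [{"tx": 0,"ty": 0,"tz": 0,"roll": 0},{"tx": 0,"ty": 0,"tz": 0,"roll": 0}]}}

```text
t: 2.72
eef_pos: [425.7, -301.7, 300.4]
tcp_rot: [-3.141, -0.001, 1.132]
ft_force: [-0.5, 0.8, 0.2]
opening: 1.002
grip_force: 0.0
```

Run:
```python
from h import *
c=optics.read_camera("wrist");np.savez("w2.npz",**{k:c[k] for k in("pixels","mtx","view")})
cv2.imwrite("pics/w2.png",cv2.resize(c["pixels"],(768,576),interpolation=cv2.INTER_CUBIC));print(env.state()["eef_pos"],env.state()["tcp_rot"])
for a,ce,r in comps(brown(c["pixels"],60),150): print(a,ce*1.5,cv2.boxPoints(r).round(1).tolist())
```

```text
[ 425.8 -301.7  300.6] [ 3.1 -0.   1.1]
1385 [357.6 130.7] [[230.5, 39.0], [244.8000030517578, 38.79999923706055], [246.10000610351562, 137.0], [231.8000030517578, 137.1999969482422]]
1429 [401.6 130.7] [[261.0, 39.0], [275.0, 39.0], [275.0, 137.0], [261.0, 137.0]]
960 [518.8 293.8] [[315.0, 174.0], [324.0, 165.0], [377.0, 218.0], [368.0, 227.0]]
783 [488.1 316.8] [[296.20001220703125, 192.8000030517578], [304.5, 184.0], [358.3999938964844, 234.5], [350.1000061035156, 243.39999389648438]]
268 [331.9 329.2] [[198.5, 227.89999389648438], [204.0, 207.0], [242.89999389648438, 217.1999969482422], [237.39999389648438, 238.10000610351562]]
```

View pics/w2.png

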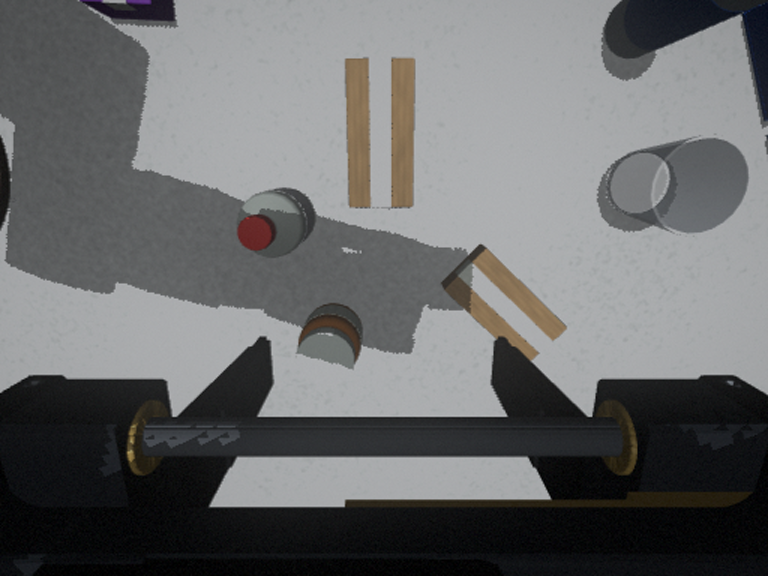

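The wrist view shows the medium carton upright at display corners (345,58), (414,58), (413,207), (349,207). The thin one has its corners at (484,246), (566,328), (537,357) and the hidden one near (445,285). Next is a nearer second view for heights.

Run:
```python
from h import *
c=dict(np.load("w2.npz"))
P=[onz(c,np.array(u)/1.5,46) for u in((349,207.5),(413,207.5),(414.5,58),(345.5,58))];print(np.array(P),np.mean(P,0))
for i in range(4):print(np.linalg.norm(P[i]-P[i-1]))
e=P[2]+P[3]-P[0]-P[1];print("yaw tool",np.arctan2(e[1],e[0]))
P=[onz(c,np.array(u)/1.5,30) for u in((485,246),(566,328),(537,358))];print(np.array(P),(P[0]+P[2])/2)
e=P[0]-P[1];print(np.linalg.norm(e),np.linalg.norm(P[1]-P[2]),"yaw",np.arctan2(e[1],e[0]))
mv(425.7+20,-301.7+45,160,1.132)
```

```text
[[ 415.1 -249.1   46. ]
 [ 471.1 -275.4   46. ]
 [ 525.  -157.5   46. ]
 [ 470.  -131.6   46. ]] [ 470.3 -203.4   46. ]
129.63189785711688
61.858893739340694
129.62604593711126
60.7960548680584
yaw tool 1.1374549787209731
[[ 522.6 -344.3   30. ]
 [ 569.6 -465.9   30. ]
 [ 529.2 -486.2   30. ]] [ 525.9 -415.3   30. ]
130.31806102786794 45.220765654770325 yaw 1.9392977945405288
tx 49.2 ty -1.1 tz 140.6 roll 0.0000 rows 3.6  (at [ 425.8 -301.7  300.6] yaw 1.1320 t 2.77 f [-0.6 -0.5 -0.6])
```

Emit:
{"name": "step_arm", "arguments": {"moves": [{"tx": 50,"ty": 0,"tz": 100},{"tx": 50,"ty": 0,"tz": 100},{"tx": 50,"ty": 0,"tz": 100},{"tx": 50,"ty": 0,"tz": 100},{"tx": 50,"ty": 0,"tz": 100},{"tx": 50,"ty": 0,"tz": 100}]}}

```text
validation failed for argument at $.mo...
```

Run:
```python
from h import *
a=dict(np.load("w2.npz"));c=optics.read_camera("wrist");np.savez("w3.npz",**{k:c[k] for k in("pixels","mtx","view")})
def quad(im,xr,yr):
    m=brown(im,60);k=np.zeros_like(m);k[yr[0]:yr[1],xr[0]:xr[1]]=255;m&=k
    p=cv2.convexHull(np.argwhere(m>0)[:,::-1].astype(np.int32))
    eps=1
    while True:
        q=cv2.approxPolyDP(p,eps,True)
        if len(q)<=4:break
        eps+=.5
    q=q[:,0].astype(float);return q[np.lexsort((q[:,0],np.round(q[:,1]/40)))]
q1=quad(a["pixels"],(200,290),(20,150))
m=brown(c["pixels"],60)
for x in comps(m,300):print(x[0],x[1])
q2=quad(c["pixels"],(180,310),(0,230))
print(q1,q2)
for u,v in zip(q1,q2):print(*tri(a,u,c,v),onz(c,v,46))
mv(470.3,-203.4,8,1.137)
```

```text
1381 [238.3  87.1]
1423 [267.7  87.1]
954 [345.7 195.8]
776 [325.3 211.2]
[[231.  39.]
 [275.  39.]
 [233. 137.]
 [274. 136.]] [[231.  39.]
 [275.  39.]
 [309. 204.]
 [199. 228.]]
[ 469.1 -146.4  107.9] 0.043190412304280196 [ 470.7 -132.4   46. ]
[ 508.2 -174.   146.4] 0.07180831088937985 [ 523.3 -157.1   46. ]
[ 459.8 -228.4  469.4] 0.0015831590382507294 [ 477.7 -389.1   46. ]
[ 459.8 -228.4  469.7] 0.08407054003598469 [ 304.4 -352.    46. ]
tx 108.0 ty -1.5 tz 292.7 roll -0.0049 rows 7.5  (at [ 425.7 -301.8  300.7] yaw 1.1321 t 2.82 f [-0.1  0.4 -0.7])
```

Roll must be given in every row, so that call was refused.

Emit:
{"name": "step_arm", "arguments": {"moves": [{"tx": 50,"ty": 0,"tz": 100,"roll": 0},{"tx": 50,"ty": 0,"tz": 100,"roll": 0},{"tx": 50,"ty": 0,"tz": 100,"roll": 0},{"tx": 50,"ty": 0,"tz": 100,"roll": 0},{"tx": 50,"ty": 0,"tz": 100,"roll": 0},{"tx": 50,"ty": 0,"tz": 100,"roll": 0}]}}

```text
t: 3.32
eef_pos: [447.3, -258.6, 202.1]
tcp_rot: [3.139, 0.0, 1.131]
ft_force: [-0.6, -0.3, 0.9]
opening: 1.002
grip_force: 0.0
```

```bash
cat >> h.py <<'E'
def quad(im,xr,yr,k=40):
    m=brown(im,60);w=np.zeros_like(m);w[yr[0]:yr[1],xr[0]:xr[1]]=255;m&=w
    p=cv2.convexHull(np.argwhere(m>0)[:,::-1].astype(np.int32));eps=1
    while len(q:=cv2.approxPolyDP(p,eps,True))>4: eps+=.5
    q=q[:,0].astype(float);return q[np.lexsort((q[:,0],np.round(q[:,1]/k)))]
E
python3 - <<'E'
from h import *
a=dict(np.load("w2.npz"));c=optics.read_camera("wrist");np.savez("w3.npz",**{k:c[k] for k in("pixels","mtx","view")})
for x in comps(brown(c["pixels"],60),300):print(x[0],x[1])
q1=quad(a["pixels"],(200,290),(20,150));q2=quad(c["pixels"],(200,310),(0,200))
print(q2.tolist())
P=[]
for u,v in zip(q1,q2):P.append(onz(c,v,46));print(*tri(a,u,c,v),P[-1])
print(np.mean(P,0))
mv(470.3,-203.4,8,1.137)
E
```

```text
2170 [269.6 124.9]
2121 [232.8 125.7]
667 [363.5 245.9]
455 [320.2 254.8]
[[222.0, 68.0], [279.0, 67.0], [227.0, 186.0], [277.0, 185.0]]
[ 470.1 -133.7   53.3] 0.9766294806285072 [ 469.5 -132.2   46. ]
[ 524.5 -155.9   38.4] 0.16036715214886052 [ 523.6 -156.6   46. ]
[ 416.4 -247.8   44.3] 0.5498897077460654 [ 417.  -247.6   46. ]
[ 470.5 -271.5   46.1] 0.42186173900949936 [ 470.3 -271.4   46. ]
[ 470.1 -201.9   46. ]
tx 60.1 ty -2.8 tz 194.3 roll -0.0068 rows 4.9  (at [ 447.2 -258.9  202.3] yaw 1.1302 t 3.37 f [-0.3 -0.7 -0.1])
```

Triangulated top height averages 45.5, and the size fits the medium carton. Grasping it.

Emit:
{"name": "step_arm", "arguments": {"moves": [{"tx": 60,"ty": -2.5,"tz": 80,"roll": -0.007},{"tx": 60,"ty": -2.5,"tz": 110,"roll": -0.007},{"tx": 60,"ty": -2.5,"tz": 130,"roll": -0.007},{"tx": 60,"ty": -2.5,"tz": 160,"roll": -0.007},{"tx": 60,"ty": -2.5,"tz": 180,"roll": -0.007},{"tx": 60,"ty": -2.5,"tz": 194,"roll": -0.007},{"tx": 60,"ty": -2.5,"tz": 194,"roll": -0.007},{"tx": 60,"ty": -2.5,"tz": 194,"roll": -0.007}]}}

```text
t: 4.03
eef_pos: [470.5, -203.8, 7.3]
tcp_rot: [3.141, 0.0, 1.136]
ft_force: [0.2, 0.5, 0.3]
opening: 1.0
grip_force: 0.0
```

Emit:
{"name": "step_arm", "arguments": {"moves": [{"tx": 0,"ty": 0,"tz": 0,"roll": 0},{"tx": 0,"ty": 0,"tz": 0,"roll": 0},{"tx": 0,"ty": 0,"tz": 0,"roll": 0},{"tx": 0,"ty": 0,"tz": 0,"roll": 0},{"tx": 0,"ty": 0,"tz": 0,"roll": 0},{"tx": 0,"ty": 0,"tz": 0,"roll": 0}], "grip": 50}}

```text
t: 4.53
eef_pos: [470.1, -203.1, 6.9]
tcp_rot: [3.141, -0.0, 1.137]
ft_force: [-0.9, 0.6, 7.4]
opening: 0.653
grip_force: 30.0
```

Run:
```python
from h import *
s=env.state();print(s["opening"]*95,s["grip_force"])
mv(502.3,86,76,1.43)
```

```text
61.988422780410225 30.000856518745422
tx 275.8 ty -92.3 tz -69.1 roll -0.2932 rows 7.2  (at [ 470.1 -203.1    6.9] yaw 1.1368 t 4.53 f [-0.9  0.6  7.4])
```

Emit:
{"name": "step_arm", "arguments": {"moves": [{"tx": 0,"ty": 0,"tz": -30,"roll": 0},{"tx": 0,"ty": 0,"tz": -70,"roll": 0},{"tx": 0,"ty": 0,"tz": -110,"roll": 0},{"tx": 0,"ty": 0,"tz": -150,"roll": 0},{"tx": 40,"ty": -10,"tz": -190,"roll": -0.08},{"tx": 80,"ty": -30,"tz": -230,"roll": -0.16},{"tx": 120,"ty": -50,"tz": -243,"roll": -0.24},{"tx": 150,"ty": -60,"tz": -243,"roll": -0.294},{"tx": 173,"ty": -61,"tz": -243,"roll": -0.294},{"tx": 173,"ty": -61,"tz": -243,"roll": -0.294},{"tx": 173,"ty": -61,"tz": -243,"roll": -0.294},{"tx": 173,"ty": -61,"tz": -243,"roll": -0.294}]}}

```text
t: 5.53
eef_pos: [486.9, -20.3, 249.1]
tcp_rot: [-3.141, 0.0, 1.432]
ft_force: [-0.3, -0.7, -3.1]
opening: 0.652
grip_force: 30.0
```

Run:
```python
from h import *
s=env.state();print(s["opening"]*95,s["grip_force"])
c=optics.read_camera("wrist");np.savez("w4.npz",**{k:c[k] for k in("pixels","mtx","view")})
cv2.imwrite("pics/w4.png",cv2.resize(c["pixels"],(768,576),interpolation=cv2.INTER_CUBIC))
mv(503,101,75,1.431)
```

```text
61.947868259845265 29.998588263988495
tx 123.1 ty -1.1 tz 173.9 roll -0.0003 rows 5.1  (at [486.9 -21.  248.9] yaw 1.4307 t 5.58 f [ 0.2 -0.2 -3.5])
```

View pics/w4.png

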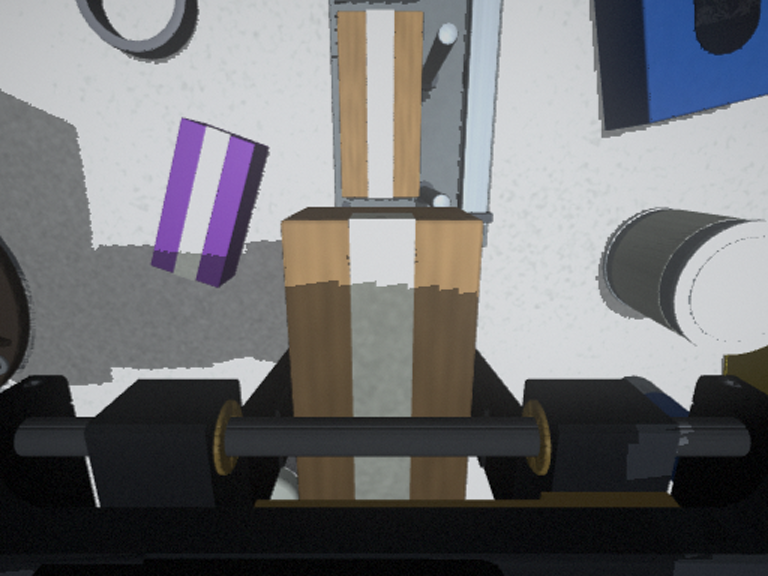

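The medium carton is held level and straight, with its far top edge at row 219. Thick carton top corners are (338,12), (424,12), (420,197), (341,197), and rod tops are (448,34) and (440,201).

Run:
```python
from h import *
a,c=dict(np.load("w1.npz")),dict(np.load("w4.npz"))
P=[]
for n,u,v,z in(("c00",(379,329),(341,197),68),("c10",(440,329),(420,197),68),("c11",(441,201),(424,12),68),("c01",(380,201),(338,12),68),("rodL",(462,250),(448,34),138),("rodR",(456,355),(440,201),138)):
    p=onz(c,np.array(v)/1.5,z);P.append(p);print(n,*tri(a,np.array(u)/1.5,c,np.array(v)/1.5),p)
P=np.array(P);print("thick",P[:4].mean(0),"yaw",[np.arctan2(*(P[j]-P[i])[1::-1]) for i,j in((0,3),(1,2),(5,4))])
m=P[4:].mean(0);d=(P[4]-P[5])[:2];d/=np.linalg.norm(d);n=np.array([d[1],-d[0]]);print("mag origin",m[:2]-37*n)
o=m[:2]-37*n
for q in P[:4]:print((q[:2]-o)@n,(q[:2]-o)@d)
# held medium far top edge
for uv in((283,219),(481,219)):print(onz(c,np.array(uv)/1.5,249-7+46))
```

```text
c00 [463.1  41.6  68.9] 0.7917311903368108 [462.6  41.5  68. ]
c10 [525.6  32.9  69.2] 2.0703782266234048 [524.7  32.8  68. ]
c11 [542.7 162.4  58.7] 1.104433041722966 [542.1 159.8  68. ]
c01 [482.1 170.8  60.1] 1.4376933617816154 [481.7 168.3  68. ]
rodL [546.  127.4 136.3] 0.06226350615699147 [545.7 126.9 138. ]
rodR [531.9  34.  138.1] 0.4778941483223065 [531.7  34.  138. ]
thick [502.8 100.6  68. ] yaw [np.float64(1.4212716114984318), np.float64(1.4347358740723801), np.float64(1.4211847085188853)]
mag origin [502.1  86. ]
-32.440452446679416 -49.862339425840716
30.248762426421102 -49.215137532442014
28.51188473436074 78.94884712647406
-32.45159443177034 78.34943330069626
[466.7  49.2 288. ]
[525.3  40.9 288. ]
```

Emit:
{"name": "step_arm", "arguments": {"moves": [{"tx": 40,"ty": -1,"tz": 10,"roll": 0},{"tx": 80,"ty": -1,"tz": 20,"roll": 0},{"tx": 121.7,"ty": -1.2,"tz": 40,"roll": 0},{"tx": 121.7,"ty": -1.2,"tz": 80,"roll": 0},{"tx": 121.7,"ty": -1.2,"tz": 120,"roll": 0},{"tx": 121.7,"ty": -1.2,"tz": 150,"roll": 0},{"tx": 121.7,"ty": -1.2,"tz": 162,"roll": 0},{"tx": 121.7,"ty": -1.2,"tz": 168,"roll": 0},{"tx": 121.7,"ty": -1.2,"tz": 171,"roll": 0},{"tx": 121.7,"ty": -1.2,"tz": 172,"roll": 0},{"tx": 121.7,"ty": -1.2,"tz": 172.5,"roll": 0},{"tx": 121.7,"ty": -1.2,"tz": 172.5,"roll": 0}]}}

```text
t: 6.58
eef_pos: [503.6, 100.0, 77.9]
tcp_rot: [3.14, -0.0, 1.43]
ft_force: [0.6, -0.3, -3.8]
opening: 0.649
grip_force: 30.0
```

Emit:
{"name": "step_arm", "arguments": {"moves": [{"tx": 0,"ty": 0,"tz": 0.5,"roll": 0},{"tx": 0,"ty": 0,"tz": 1,"roll": 0},{"tx": 0,"ty": 0,"tz": 1,"roll": 0}]}}

```text
t: 6.83
eef_pos: [503.2, 100.3, 76.4]
tcp_rot: [3.141, -0.0, 1.431]
ft_force: [0.1, 0.7, -3.4]
opening: 0.652
grip_force: 30.0
```

Emit:
{"name": "step_arm", "arguments": {"moves": [{"tx": 0,"ty": 0,"tz": 0.4,"roll": 0},{"tx": 0,"ty": 0,"tz": 0.8,"roll": 0},{"tx": 0,"ty": 0,"tz": 1.2,"roll": 0},{"tx": 0,"ty": 0,"tz": 1.2,"roll": 0},{"tx": 0,"ty": 0,"tz": 1.2,"roll": 0}]}}

```text
t: 7.25
eef_pos: [503.1, 100.3, 74.9]
tcp_rot: [3.141, -0.0, 1.431]
ft_force: [-1.6, 0.3, -0.6]
opening: 0.651
grip_force: 30.0
```

Emit:
{"name": "step_arm", "arguments": {"moves": [{"tx": 0,"ty": 0,"tz": 0.3,"roll": 0},{"tx": 0,"ty": 0,"tz": 0.3,"roll": 0},{"tx": 0,"ty": 0,"tz": 0.3,"roll": 0},{"tx": 0,"ty": 0,"tz": 0.3,"roll": 0},{"tx": 0,"ty": 0,"tz": -10,"roll": 0},{"tx": 0,"ty": 0,"tz": -50,"roll": 0},{"tx": 0,"ty": 0,"tz": -90,"roll": 0},{"tx": 0,"ty": 0,"tz": -130,"roll": 0},{"tx": 0,"ty": 0,"tz": -155,"roll": 0},{"tx": 0,"ty": 0,"tz": -155,"roll": 0}], "grip": 90}}

```text
t: 8.08
eef_pos: [504.7, 100.5, 235.8]
tcp_rot: [3.133, -0.002, 1.431]
ft_force: [0.1, 0.1, 0.2]
opening: 0.945
grip_force: 0.0
```

Run:
```python
from h import *
mv(557,-519,230,1.94)
```

```text
tx -606.2 ty 138.1 tz 5.8 roll -0.5090 rows 14.9  (at [504.7 100.5 235.8] yaw 1.4310 t 8.08 f [0.1 0.1 0.2])
```

Emit:
{"name": "step_arm", "arguments": {"moves": [{"tx": -606,"ty": 138,"tz": 0,"roll": -0.509},{"tx": -606,"ty": 138,"tz": 0,"roll": -0.509},{"tx": -606,"ty": 138,"tz": 0,"roll": -0.509},{"tx": -606,"ty": 138,"tz": 0,"roll": -0.509},{"tx": -606,"ty": 138,"tz": 0,"roll": -0.509},{"tx": -606,"ty": 138,"tz": 0,"roll": -0.509},{"tx": -606,"ty": 138,"tz": 0,"roll": -0.509},{"tx": -606,"ty": 138,"tz": 0,"roll": -0.509},{"tx": -606,"ty": 138,"tz": 0,"roll": -0.509},{"tx": -606,"ty": 138,"tz": 0,"roll": -0.509},{"tx": -606,"ty": 138,"tz": 0,"roll": -0.509},{"tx": -606,"ty": 138,"tz": 0,"roll": -0.509}]}}

```text
t: 9.08
eef_pos: [543.1, -381.8, 229.8]
tcp_rot: [-3.141, -0.0, 1.94]
ft_force: [0.8, 0.1, -0.3]
opening: 0.949
grip_force: 0.0
```

Run:
```python
from h import *
mv(557,-519,230,1.94)
```

```text
tx -132.9 ty -36.5 tz -0.2 roll -0.0004 rows 3.3  (at [ 543.1 -381.8  229.8] yaw 1.9396 t 9.08 f [ 0.8  0.1 -0.3])
```

Emit:
{"name": "step_arm", "arguments": {"moves": [{"tx": -133,"ty": -36,"tz": 0,"roll": 0},{"tx": -133,"ty": -36,"tz": 0,"roll": 0},{"tx": -133,"ty": -36,"tz": 0,"roll": 0},{"tx": -133,"ty": -36,"tz": 0,"roll": 0},{"tx": -133,"ty": -36,"tz": 0,"roll": 0},{"tx": -133,"ty": -36,"tz": 0,"roll": 0}]}}

```text
t: 9.58
eef_pos: [557.5, -516.9, 228.8]
tcp_rot: [-3.141, -0.002, 1.939]
ft_force: [-0.1, 1.4, -0.6]
opening: 0.947
grip_force: 0.0
```

Run:
```python
from h import *
a=dict(np.load("w2.npz"));c=optics.read_camera("wrist");np.savez("w5.npz",**{k:c[k] for k in("pixels","mtx","view")})
for x in comps(brown(c["pixels"],60),300):print(x[0],x[1])
q=quad(c["pixels"],(180,320),(0,230));print(q.tolist())
P=np.array([onz(c,v,30) for v in q]);print(P,P.mean(0))
for i,j in((0,1),(2,3),(0,2),(1,3)):e=P[i]-P[j];print(np.linalg.norm(e),np.arctan2(e[1],e[0]))
# thin corner seen in w2: (485,246),(566,328) display
for u in((485,246),(566,328)):
    u=np.array(u)/1.5
    for v in q:
        t=tri(a,u,c,v)
        if t[1]<8 and abs(t[0][2])<80:print("tri",t)
mv(P.mean(0)[0],P.mean(0)[1],5,1.94)
```

```text
1865 [236.8  84.9]
1872 [270.7  85.6]
[[228.0, 30.0], [279.0, 30.0], [231.0, 142.0], [277.0, 143.0]]
[[ 468.3 -369.    30. ]
 [ 522.5 -348.2   30. ]
 [ 514.  -486.5   30. ]
 [ 568.8 -466.8   30. ]] [ 518.4 -417.6   30. ]
58.13534503046711 -2.7744658225281076
58.18099133752058 -2.795651066405922
126.07457703556456 1.942311728878533
127.30719738703301 1.9425252392539305
tri (array([ 523. , -346.3,   23.3]), np.float64(1.2470362051388022))
tri (array([ 569.4, -466.7,   28.7]), np.float64(1.0386315961528947))
tx 106.0 ty -1.3 tz 224.4 roll -0.0002 rows 6.0  (at [ 557.9 -516.   229.4] yaw 1.9398 t 9.63 f [0.8 0.4 0.3])
```

Size and height fit the thin carton (triangulated tops 23 and 29, size about 128x59). Grasping it.

Emit:
{"name": "step_arm", "arguments": {"moves": [{"tx": 40,"ty": -1,"tz": 30,"roll": 0},{"tx": 75,"ty": -1,"tz": 60,"roll": 0},{"tx": 106,"ty": -1,"tz": 90,"roll": 0},{"tx": 106,"ty": -1,"tz": 130,"roll": 0},{"tx": 106,"ty": -1,"tz": 170,"roll": 0},{"tx": 106,"ty": -1,"tz": 205,"roll": 0},{"tx": 106,"ty": -1,"tz": 220,"roll": 0},{"tx": 106,"ty": -1,"tz": 225,"roll": 0},{"tx": 106,"ty": -1,"tz": 225,"roll": 0},{"tx": 106,"ty": -1,"tz": 225,"roll": 0}]}}

```text
t: 10.47
eef_pos: [519.7, -418.1, 6.5]
tcp_rot: [3.141, 0.002, 1.941]
ft_force: [0.2, -0.5, 0.0]
opening: 0.947
grip_force: 0.0
```

Emit:
{"name": "step_arm", "arguments": {"moves": [{"tx": 0,"ty": 0,"tz": 0,"roll": 0},{"tx": 0,"ty": 0,"tz": 0,"roll": 0},{"tx": 0,"ty": 0,"tz": 0,"roll": 0},{"tx": 0,"ty": 0,"tz": 0,"roll": 0},{"tx": 0,"ty": 0,"tz": 0,"roll": 0},{"tx": 0,"ty": 0,"tz": 0,"roll": 0}], "grip": 50}}

```text
t: 10.97
eef_pos: [519.0, -418.5, 5.3]
tcp_rot: [3.141, 0.0, 1.94]
ft_force: [-0.7, 0.4, 4.7]
opening: 0.651
grip_force: 30.0
```

Run:
```python
from h import *
s=env.state();print(s["opening"]*95,s["grip_force"])
mv(486,-30,300,1.431)
```

```text
61.85032802487678 29.962021708488464
tx 374.2 ty 109.4 tz -294.7 roll 0.5089 rows 11.7  (at [ 519.  -418.5    5.3] yaw 1.9399 t 10.97 f [-0.7  0.4  4.7])
```

Emit:
{"name": "step_arm", "arguments": {"moves": [{"tx": 0,"ty": 0,"tz": -30,"roll": 0},{"tx": 0,"ty": 0,"tz": -70,"roll": 0},{"tx": 0,"ty": 0,"tz": -110,"roll": 0},{"tx": 0,"ty": 0,"tz": -150,"roll": 0},{"tx": 30,"ty": 10,"tz": -175,"roll": 0.1},{"tx": 65,"ty": 20,"tz": -190,"roll": 0.2},{"tx": 100,"ty": 30,"tz": -205,"roll": 0.3},{"tx": 135,"ty": 40,"tz": -220,"roll": 0.4},{"tx": 170,"ty": 50,"tz": -240,"roll": 0.509},{"tx": 205,"ty": 60,"tz": -255,"roll": 0.509},{"tx": 240,"ty": 70,"tz": -270,"roll": 0.509},{"tx": 275,"ty": 80,"tz": -280,"roll": 0.509}]}}

```text
t: 11.97
eef_pos: [493.8, -131.4, 285.9]
tcp_rot: [3.141, 0.0, 1.43]
ft_force: [1.0, 0.0, -1.9]
opening: 0.649
grip_force: 29.9
```

Run:
```python
from h import *
mv(486,-30,300,1.431)
```

```text
tx 99.3 ty -21.9 tz -14.1 roll -0.0006 rows 2.5  (at [ 493.8 -131.4  285.9] yaw 1.4304 t 11.97 f [ 1.   0.  -1.9])
```

Emit:
{"name": "step_arm", "arguments": {"moves": [{"tx": 40,"ty": -10,"tz": -14,"roll": 0},{"tx": 75,"ty": -20,"tz": -14,"roll": 0},{"tx": 99,"ty": -22,"tz": -14,"roll": 0},{"tx": 99,"ty": -22,"tz": -14,"roll": 0},{"tx": 99,"ty": -22,"tz": -14,"roll": 0},{"tx": 99,"ty": -22,"tz": -14,"roll": 0}]}}

```text
t: 12.47
eef_pos: [486.3, -32.2, 298.5]
tcp_rot: [-3.141, 0.0, 1.431]
ft_force: [-0.4, -0.6, -2.8]
opening: 0.651
grip_force: 29.9
```

Run:
```python
from h import *
c=optics.read_camera("wrist");np.savez("w6.npz",**{k:c[k] for k in("pixels","mtx","view")})
cv2.imwrite("pics/w6.png",cv2.resize(c["pixels"],(768,576),interpolation=cv2.INTER_CUBIC))
mv(503,100,120,1.431)
```

```text
tx 133.7 ty -2.1 tz 178.5 roll -0.0008 rows 5.3  (at [486.3 -32.7 298.5] yaw 1.4302 t 12.52 f [-0.  -0.5 -3.1])
```

View pics/w6.png

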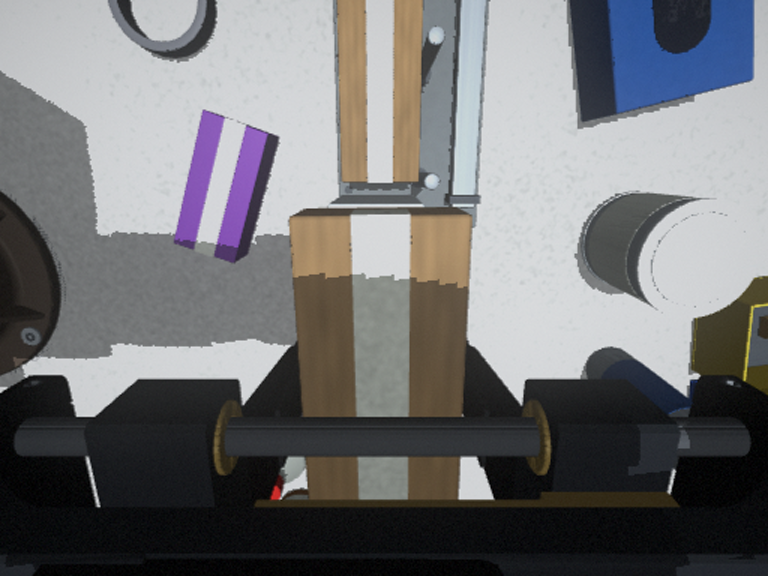

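The medium carton sits flat and straight on the thick one, near edge (341,183) to (419,183), with rod tops at (436,35) and (432,181). The thin one is held straight, far top edge at row 214.

Run:
```python
from h import *
c=dict(np.load("w6.npz"));f=lambda u,z:onz(c,np.array(u)/1.5,z)
rl,rr=f((436,35),138),f((432,181),138);m=(rl+rr)[:2]/2;d=(rl-rr)[:2];L=np.linalg.norm(d);d/=L;n=np.array([d[1],-d[0]]);o=m-37*n
print("rods",rl,rr,L,"o",o,np.arctan2(d[1],d[0]))
for u,z in(((341,183),114),((419,183),114),((291,214),323),((470,214),323)):
    p=f(u,z);print(p,(p[:2]-o)@n,(p[:2]-o)@d)
t=np.array(env.state()["eef_pos"])[:2];print("tcp mag",(t-o)@n,(t-o)@d)
```

```text
rods [545.6 127.3 138. ] [532.7  32.7 138. ] 95.51745449189335 o [502.5  85. ] 1.4355164151694983
[463.5  40.2 114. ] -32.5366822748749 -49.6928895143545
[524.9  31.5 114. ] 29.414056199341573 -50.00298215382211
[465.5  37.3 323. ] -30.18159182280098 -52.25431436287634
[524.2  29.  323. ] 29.121093089273153 -52.547357589603884
tcp mag -0.13204513688038022 -118.75829672164186
```

Emit:
{"name": "step_arm", "arguments": {"moves": [{"tx": 40,"ty": 0,"tz": 10,"roll": 0},{"tx": 80,"ty": -0.5,"tz": 20,"roll": 0},{"tx": 115,"ty": -0.8,"tz": 40,"roll": 0},{"tx": 132.5,"ty": -0.8,"tz": 70,"roll": 0},{"tx": 132.5,"ty": -0.8,"tz": 105,"roll": 0},{"tx": 132.5,"ty": -0.8,"tz": 140,"roll": 0},{"tx": 132.5,"ty": -0.8,"tz": 160,"roll": 0},{"tx": 132.5,"ty": -0.8,"tz": 170,"roll": 0},{"tx": 132.5,"ty": -0.8,"tz": 175,"roll": 0},{"tx": 132.5,"ty": -0.8,"tz": 176.5,"roll": 0},{"tx": 132.5,"ty": -0.8,"tz": 177,"roll": 0},{"tx": 132.5,"ty": -0.8,"tz": 177,"roll": 0}]}}

```text
t: 13.52
eef_pos: [504.3, 99.1, 122.7]
tcp_rot: [3.141, -0.0, 1.43]
ft_force: [-1.9, -0.2, -3.9]
opening: 0.648
grip_force: 29.9
```

Emit:
{"name": "step_arm", "arguments": {"moves": [{"tx": 0,"ty": 0,"tz": 0.5,"roll": 0},{"tx": 0,"ty": 0,"tz": 1,"roll": 0},{"tx": 0,"ty": 0,"tz": 1.5,"roll": 0},{"tx": 0,"ty": 0,"tz": 1.5,"roll": 0}]}}

```text
t: 13.85
eef_pos: [504.3, 99.5, 120.7]
tcp_rot: [3.141, -0.0, 1.431]
ft_force: [-1.5, 0.5, -1.9]
opening: 0.651
grip_force: 29.9
```

Emit:
{"name": "step_arm", "arguments": {"moves": [{"tx": 0,"ty": 0,"tz": 0.4,"roll": 0},{"tx": 0,"ty": 0,"tz": 0.8,"roll": 0},{"tx": 0,"ty": 0,"tz": 1.2,"roll": 0},{"tx": 0,"ty": 0,"tz": 1.2,"roll": 0},{"tx": 0,"ty": 0,"tz": 1.2,"roll": 0}]}}

```text
t: 14.27
eef_pos: [504.2, 99.4, 119.2]
tcp_rot: [3.141, -0.0, 1.431]
ft_force: [-0.8, 0.5, 0.4]
opening: 0.65
grip_force: 29.9
```

The body would foul the thin carton if I pushed the lower two against the rods with it on top. The thick carton stands about 1.5 mm off the rods, so I set the thin one down on free bench at (490,-115) for now, square the lower two, and then place it.

Emit:
{"name": "step_arm", "arguments": {"moves": [{"tx": 0,"ty": 0,"tz": -20,"roll": 0},{"tx": 0,"ty": 0,"tz": -50,"roll": 0},{"tx": -40,"ty": 4,"tz": -50,"roll": 0},{"tx": -80,"ty": 8,"tz": -50,"roll": 0},{"tx": -120,"ty": 10,"tz": -50,"roll": 0},{"tx": -160,"ty": 13,"tz": -50,"roll": 0},{"tx": -200,"ty": 16,"tz": -50,"roll": 0},{"tx": -214,"ty": 16,"tz": -20,"roll": 0},{"tx": -214,"ty": 16,"tz": 20,"roll": 0},{"tx": -214,"ty": 16,"tz": 60,"roll": 0},{"tx": -214,"ty": 16,"tz": 90,"roll": 0},{"tx": -214,"ty": 16,"tz": 105,"roll": 0}]}}

```text
t: 15.27
eef_pos: [488.8, -114.6, 10.7]
tcp_rot: [-3.138, -0.001, 1.43]
ft_force: [-1.2, 0.4, -3.2]
opening: 0.65
grip_force: 29.9
```

Emit:
{"name": "step_arm", "arguments": {"moves": [{"tx": 0,"ty": 0,"tz": 3,"roll": 0},{"tx": 0,"ty": 0,"tz": 5,"roll": 0},{"tx": 0,"ty": 0,"tz": 6.5,"roll": 0},{"tx": 0,"ty": 0,"tz": 7.5,"roll": 0},{"tx": 0,"ty": 0,"tz": 8,"roll": 0},{"tx": 0,"ty": 0,"tz": 8,"roll": 0}]}}

```text
t: 15.77
eef_pos: [490.5, -114.8, 6.9]
tcp_rot: [3.14, 0.0, 1.431]
ft_force: [0.5, -0.4, -3.5]
opening: 0.654
grip_force: 29.9
```

Another 1.7 mm down to contact, then release and rise to z about 235.

Emit:
{"name": "step_arm", "arguments": {"moves": [{"tx": 0,"ty": 0,"tz": 0.6,"roll": 0},{"tx": 0,"ty": 0,"tz": 1.2,"roll": 0},{"tx": 0,"ty": 0,"tz": 1.7,"roll": 0},{"tx": 0,"ty": 0,"tz": 1.7,"roll": 0},{"tx": 0,"ty": 0,"tz": 1.7,"roll": 0}]}}

```text
t: 16.18
eef_pos: [490.3, -114.8, 5.2]
tcp_rot: [3.141, 0.0, 1.431]
ft_force: [-1.7, 0.7, 8.2]
opening: 0.647
grip_force: 30.0
```

Emit:
{"name": "step_arm", "arguments": {"moves": [{"tx": 0,"ty": 0,"tz": 0,"roll": 0},{"tx": 0,"ty": 0,"tz": 0,"roll": 0},{"tx": 0,"ty": 0,"tz": 0,"roll": 0},{"tx": 0,"ty": 0,"tz": 0,"roll": 0},{"tx": 0,"ty": 0,"tz": -15,"roll": 0},{"tx": 0,"ty": 0,"tz": -55,"roll": 0},{"tx": 0,"ty": 0,"tz": -95,"roll": 0},{"tx": 0,"ty": 0,"tz": -135,"roll": 0},{"tx": 0,"ty": 0,"tz": -150,"roll": 0},{"tx": 0,"ty": 0,"tz": -150,"roll": 0}], "grip": 90}}

```text
t: 17.02
eef_pos: [491.4, -115.2, 158.1]
tcp_rot: [3.135, 0.001, 1.431]
ft_force: [0.1, -0.1, 0.2]
opening: 0.95
grip_force: 0.0
```

Run:
```python
from h import *
mv(503.5-.14,92.5,60,1.4325)
```

```text
tx 207.3 ty -17.2 tz 98.1 roll -0.0016 rows 5.5  (at [ 491.4 -115.2  158.1] yaw 1.4309 t 17.02 f [ 0.1 -0.1  0.2])
```

Emit:
{"name": "step_arm", "arguments": {"moves": [{"tx": 40,"ty": -4,"tz": -5,"roll": 0},{"tx": 80,"ty": -8,"tz": -5,"roll": 0},{"tx": 120,"ty": -12,"tz": -5,"roll": 0},{"tx": 160,"ty": -15,"tz": -5,"roll": 0},{"tx": 195,"ty": -17,"tz": 0,"roll": 0},{"tx": 207,"ty": -17.5,"tz": 20,"roll": 0},{"tx": 207,"ty": -17.5,"tz": 50,"roll": 0},{"tx": 207,"ty": -17.5,"tz": 80,"roll": 0},{"tx": 207,"ty": -17.5,"tz": 92,"roll": 0},{"tx": 207,"ty": -17.5,"tz": 94,"roll": 0},{"tx": 207,"ty": -17.5,"tz": 94,"roll": 0},{"tx": 207,"ty": -17.5,"tz": 94,"roll": 0}]}}

```text
t: 18.02
eef_pos: [501.8, 92.6, 60.6]
tcp_rot: [3.141, -0.0, 1.431]
ft_force: [0.0, -0.2, 0.4]
opening: 0.947
grip_force: 0.0
```

Emit:
{"name": "step_arm", "arguments": {"moves": [{"tx": 0,"ty": 0,"tz": 0,"roll": 0},{"tx": 0,"ty": 0,"tz": 0,"roll": 0},{"tx": 0,"ty": 0,"tz": 0,"roll": 0},{"tx": 0,"ty": 0,"tz": 0,"roll": 0},{"tx": 0,"ty": 0,"tz": 0,"roll": 0}], "grip": 50}}

```text
t: 18.43
eef_pos: [501.5, 92.7, 60.8]
tcp_rot: [3.141, -0.0, 1.431]
ft_force: [-11.5, 1.9, 7.1]
opening: 0.652
grip_force: 7.5
```

Emit:
{"name": "step_arm", "arguments": {"moves": [{"tx": 0,"ty": 0.5,"tz": 0,"roll": 0},{"tx": 0,"ty": 1,"tz": 0,"roll": 0},{"tx": 0,"ty": 1.5,"tz": 0,"roll": 0},{"tx": 0,"ty": 1.5,"tz": 0,"roll": 0},{"tx": 0,"ty": 1.5,"tz": 0,"roll": 0}]}}

```text
t: 18.85
eef_pos: [501.6, 92.6, 60.8]
tcp_rot: [-3.139, 0.0, 1.431]
ft_force: [-7.0, 1.0, 11.2]
opening: 0.647
grip_force: 30.0
```

Emit:
{"name": "step_arm", "arguments": {"moves": [{"tx": 0,"ty": 0.5,"tz": 0,"roll": 0},{"tx": 0,"ty": 1,"tz": 0,"roll": 0},{"tx": 0,"ty": 1.5,"tz": 0,"roll": 0},{"tx": 0,"ty": 1.5,"tz": 0,"roll": 0},{"tx": 0,"ty": 1.5,"tz": 0,"roll": 0},{"tx": 0,"ty": 1.5,"tz": 0,"roll": 0}]}}

```text
t: 19.35
eef_pos: [501.8, 92.6, 60.9]
tcp_rot: [-3.136, 0.0, 1.431]
ft_force: [-13.3, 1.8, 17.7]
opening: 0.654
grip_force: 30.0
```

The column meets the rods: 13 N builds up with no motion, so the camera x carries about a 1.5 mm bias. Release, then back to the thin carton.

Emit:
{"name": "step_arm", "arguments": {"moves": [{"tx": 0,"ty": -2.5,"tz": 0,"roll": 0},{"tx": 0,"ty": -2.5,"tz": 0,"roll": 0},{"tx": 0,"ty": -2.5,"tz": 0,"roll": 0},{"tx": 0,"ty": -2.5,"tz": -2,"roll": 0},{"tx": 0,"ty": -2.5,"tz": -20,"roll": 0},{"tx": 0,"ty": -2.5,"tz": -60,"roll": 0},{"tx": 0,"ty": -2.5,"tz": -100,"roll": 0},{"tx": -30,"ty": 0,"tz": -105,"roll": 0},{"tx": -70,"ty": 5,"tz": -105,"roll": 0},{"tx": -110,"ty": 10,"tz": -105,"roll": 0},{"tx": -110,"ty": 10,"tz": -105,"roll": 0},{"tx": -110,"ty": 10,"tz": -105,"roll": 0}], "grip": 90}}

```text
t: 20.35
eef_pos: [499.2, -19.9, 165.6]
tcp_rot: [3.141, -0.0, 1.427]
ft_force: [-0.4, 1.0, 0.2]
opening: 0.944
grip_force: 0.0
```

Run:
```python
from h import *
mv(490.4,-114.8,5.5,1.431)
```

```text
tx -95.2 ty 4.8 tz 160.1 roll -0.0039 rows 4.5  (at [499.2 -19.9 165.6] yaw 1.4271 t 20.35 f [-0.4  1.   0.2])
```

Emit:
{"name": "step_arm", "arguments": {"moves": [{"tx": -40,"ty": 2,"tz": 5,"roll": -0.004},{"tx": -80,"ty": 4,"tz": 30,"roll": -0.004},{"tx": -95,"ty": 4.8,"tz": 65,"roll": -0.004},{"tx": -95,"ty": 4.8,"tz": 105,"roll": -0.004},{"tx": -95,"ty": 4.8,"tz": 140,"roll": -0.004},{"tx": -95,"ty": 4.8,"tz": 155,"roll": -0.004},{"tx": -95,"ty": 4.8,"tz": 160,"roll": -0.004},{"tx": -95,"ty": 4.8,"tz": 160,"roll": -0.004},{"tx": -95,"ty": 4.8,"tz": 160,"roll": -0.004}]}}

```text
t: 21.1
eef_pos: [491.2, -112.3, 6.0]
tcp_rot: [3.141, 0.0, 1.436]
ft_force: [-0.1, -0.2, -0.7]
opening: 0.946
grip_force: 0.0
```

Emit:
{"name": "step_arm", "arguments": {"moves": [{"tx": 0,"ty": 0,"tz": 0,"roll": 0},{"tx": 0,"ty": 0,"tz": 0,"roll": 0},{"tx": 0,"ty": 0,"tz": 0,"roll": 0},{"tx": 0,"ty": 0,"tz": 0,"roll": 0},{"tx": 0,"ty": 0,"tz": 0,"roll": 0},{"tx": 0,"ty": 0,"tz": -30,"roll": 0},{"tx": 0,"ty": 0,"tz": -70,"roll": 0},{"tx": 0,"ty": 0,"tz": -110,"roll": 0},{"tx": 0,"ty": 0,"tz": -150,"roll": 0},{"tx": 0,"ty": 0,"tz": -150,"roll": 0},{"tx": 0,"ty": 0,"tz": -150,"roll": 0}], "grip": 50}}

```text
t: 22.02
eef_pos: [491.0, -113.0, 156.9]
tcp_rot: [3.138, 0.001, 1.435]
ft_force: [-0.7, 0.2, -4.2]
opening: 0.652
grip_force: 30.0
```

Run:
```python
from h import *
s=env.state();print(s["opening"]*95,s["grip_force"])
mv(502.3,100,121,1.431)
```

```text
61.91572915651688 29.98753845691681
tx 212.5 ty -17.7 tz 35.9 roll 0.0038 rows 5.2  (at [ 491.  -113.   156.9] yaw 1.4348 t 22.02 f [-0.7  0.2 -4.2])
```

Emit:
{"name": "step_arm", "arguments": {"moves": [{"tx": 40,"ty": -4,"tz": -4,"roll": 0.004},{"tx": 80,"ty": -8,"tz": -4,"roll": 0.004},{"tx": 120,"ty": -12,"tz": -4,"roll": 0.004},{"tx": 160,"ty": -15,"tz": -4,"roll": 0.004},{"tx": 195,"ty": -17,"tz": 0,"roll": 0.004},{"tx": 214,"ty": -17.7,"tz": 12,"roll": 0.004},{"tx": 214,"ty": -17.7,"tz": 24,"roll": 0.004},{"tx": 214,"ty": -17.7,"tz": 30,"roll": 0.004},{"tx": 214,"ty": -17.7,"tz": 33,"roll": 0.004},{"tx": 214,"ty": -17.7,"tz": 34,"roll": 0.004},{"tx": 214,"ty": -17.7,"tz": 34,"roll": 0.004},{"tx": 214,"ty": -17.7,"tz": 34,"roll": 0.004}]}}

```text
t: 23.02
eef_pos: [502.2, 101.0, 121.5]
tcp_rot: [3.142, -0.0, 1.43]
ft_force: [0.4, -0.3, -3.5]
opening: 0.652
grip_force: 30.0
```

Emit:
{"name": "step_arm", "arguments": {"moves": [{"tx": 0,"ty": 0,"tz": 0.5,"roll": 0},{"tx": 0,"ty": 0,"tz": 1,"roll": 0},{"tx": 0,"ty": 0,"tz": 1.4,"roll": 0},{"tx": 0,"ty": 0,"tz": 1.4,"roll": 0},{"tx": 0,"ty": 0,"tz": 1.4,"roll": 0}]}}

```text
t: 23.43
eef_pos: [502.1, 101.6, 120.1]
tcp_rot: [3.141, -0.0, 1.431]
ft_force: [0.5, 1.0, -3.3]
opening: 0.653
grip_force: 30.0
```

Emit:
{"name": "step_arm", "arguments": {"moves": [{"tx": 0,"ty": 0,"tz": 0.4,"roll": 0},{"tx": 0,"ty": 0,"tz": 0.8,"roll": 0},{"tx": 0,"ty": 0,"tz": 0.8,"roll": 0},{"tx": 0,"ty": 0,"tz": 0.8,"roll": 0}]}}

```text
t: 23.77
eef_pos: [502.1, 101.6, 119.9]
tcp_rot: [3.141, -0.0, 1.431]
ft_force: [-2.5, -1.3, 7.5]
opening: 0.652
grip_force: 30.0
```

Emit:
{"name": "step_arm", "arguments": {"moves": [{"tx": 0,"ty": 0.5,"tz": -0.5,"roll": 0},{"tx": 0,"ty": 1,"tz": -0.5,"roll": 0},{"tx": 0,"ty": 1.5,"tz": -0.5,"roll": 0},{"tx": 0,"ty": 1.5,"tz": -0.5,"roll": 0},{"tx": 0,"ty": 1.5,"tz": -0.5,"roll": 0}]}}

```text
t: 24.18
eef_pos: [503.2, 101.5, 119.9]
tcp_rot: [-3.141, -0.0, 1.431]
ft_force: [-3.9, 0.3, 5.1]
opening: 0.655
grip_force: 30.0
```

Emit:
{"name": "step_arm", "arguments": {"moves": [{"tx": 0,"ty": 0.5,"tz": -0.4,"roll": 0},{"tx": 0,"ty": 1,"tz": -0.4,"roll": 0},{"tx": 0,"ty": 1,"tz": -0.4,"roll": 0},{"tx": 0,"ty": 1,"tz": -0.4,"roll": 0}]}}

```text
t: 24.52
eef_pos: [504.7, 101.3, 119.9]
tcp_rot: [3.142, -0.0, 1.431]
ft_force: [0.8, 0.4, -3.6]
opening: 0.65
grip_force: 30.0
```

Emit:
{"name": "step_arm", "arguments": {"moves": [{"tx": 0,"ty": 0.5,"tz": -0.5,"roll": 0},{"tx": 0,"ty": 1,"tz": -0.5,"roll": 0},{"tx": 0,"ty": 1,"tz": -0.5,"roll": 0},{"tx": 0,"ty": 1,"tz": -0.5,"roll": 0}]}}

```text
t: 24.85
eef_pos: [504.9, 101.2, 120.3]
tcp_rot: [-3.14, 0.0, 1.431]
ft_force: [-4.6, 0.8, -3.5]
opening: 0.65
grip_force: 30.0
```

Emit:
{"name": "step_arm", "arguments": {"moves": [{"tx": 0,"ty": 0.5,"tz": 0,"roll": 0},{"tx": 0,"ty": 1,"tz": 0,"roll": 0},{"tx": 0,"ty": 1,"tz": 0,"roll": 0},{"tx": 0,"ty": 1,"tz": 0,"roll": 0}]}}

```text
t: 25.18
eef_pos: [504.9, 101.2, 120.4]
tcp_rot: [-3.138, 0.0, 1.431]
ft_force: [-8.9, 2.0, 0.8]
opening: 0.647
grip_force: 30.0
```

Held free, the thin carton touches the rods at TCP x = 504.9, so the magazine frame from the camera is right and the lower two are probably still about 1.7 mm short. I set the thin one aside again and look.

Emit:
{"name": "step_arm", "arguments": {"moves": [{"tx": 0,"ty": -3,"tz": -20,"roll": 0},{"tx": 0,"ty": -3,"tz": -48,"roll": 0},{"tx": -40,"ty": 4,"tz": -48,"roll": 0},{"tx": -80,"ty": 8,"tz": -48,"roll": 0},{"tx": -120,"ty": 10,"tz": -48,"roll": 0},{"tx": -160,"ty": 13,"tz": -48,"roll": 0},{"tx": -200,"ty": 13.5,"tz": -48,"roll": 0},{"tx": -214,"ty": 13.5,"tz": -20,"roll": 0},{"tx": -214,"ty": 13.5,"tz": 20,"roll": 0},{"tx": -214,"ty": 13.5,"tz": 60,"roll": 0},{"tx": -214,"ty": 13.5,"tz": 92,"roll": 0},{"tx": -214,"ty": 13.5,"tz": 107,"roll": 0}]}}

```text
t: 26.18
eef_pos: [489.3, -113.0, 10.3]
tcp_rot: [-3.139, -0.0, 1.431]
ft_force: [-0.3, -0.2, -4.0]
opening: 0.653
grip_force: 30.0
```

Emit:
{"name": "step_arm", "arguments": {"moves": [{"tx": 0,"ty": 0,"tz": 2,"roll": 0},{"tx": 0,"ty": 0,"tz": 4,"roll": 0},{"tx": 0,"ty": 0,"tz": 5,"roll": 0},{"tx": 0,"ty": 0,"tz": 5.5,"roll": 0},{"tx": 0,"ty": 0,"tz": 6,"roll": 0},{"tx": 0,"ty": 0,"tz": 6,"roll": 0}]}}

```text
t: 26.68
eef_pos: [490.6, -112.9, 8.5]
tcp_rot: [3.14, 0.0, 1.431]
ft_force: [0.4, 0.5, -2.3]
opening: 0.645
grip_force: 30.0
```

Emit:
{"name": "step_arm", "arguments": {"moves": [{"tx": 0,"ty": 0,"tz": 1,"roll": 0},{"tx": 0,"ty": 0,"tz": 2,"roll": 0},{"tx": 0,"ty": 0,"tz": 2.5,"roll": 0},{"tx": 0,"ty": 0,"tz": 2.8,"roll": 0},{"tx": 0,"ty": 0,"tz": 2.8,"roll": 0},{"tx": 0,"ty": 0,"tz": 2.8,"roll": 0}]}}

```text
t: 27.18
eef_pos: [490.3, -112.8, 5.8]
tcp_rot: [3.141, 0.0, 1.431]
ft_force: [-1.8, 0.6, 14.1]
opening: 0.65
grip_force: 30.0
```

Emit:
{"name": "step_arm", "arguments": {"moves": [{"tx": 0,"ty": 0,"tz": 0,"roll": 0},{"tx": 0,"ty": 0,"tz": 0,"roll": 0},{"tx": 0,"ty": 0,"tz": 0,"roll": 0},{"tx": 0,"ty": 0,"tz": 0,"roll": 0},{"tx": 0,"ty": 0,"tz": -15,"roll": 0},{"tx": 0,"ty": 0,"tz": -55,"roll": 0},{"tx": 0,"ty": 0,"tz": -95,"roll": 0},{"tx": 35,"ty": 0,"tz": -115,"roll": 0},{"tx": 75,"ty": 0,"tz": -115,"roll": 0},{"tx": 90,"ty": 0,"tz": -115,"roll": 0},{"tx": 90,"ty": 0,"tz": -115,"roll": 0},{"tx": 90,"ty": 0,"tz": -115,"roll": 0}], "grip": 90}}

```text
t: 28.18
eef_pos: [502.6, -23.2, 119.7]
tcp_rot: [-3.142, 0.0, 1.433]
ft_force: [0.3, 0.0, -1.0]
opening: 0.945
grip_force: 0.0
```

Run:
```python
from h import *
c=optics.read_camera("wrist");np.savez("w7.npz",**{k:c[k] for k in("pixels","mtx","view")})
im=c["pixels"][0:290,150:400]
cv2.imwrite("pics/w7.png",cv2.resize(im,None,fx=2,fy=2,interpolation=cv2.INTER_CUBIC));print(env.state()["eef_pos"])
```

```text
[502.5 -23.9 119.6]
```

View pics/w7.png

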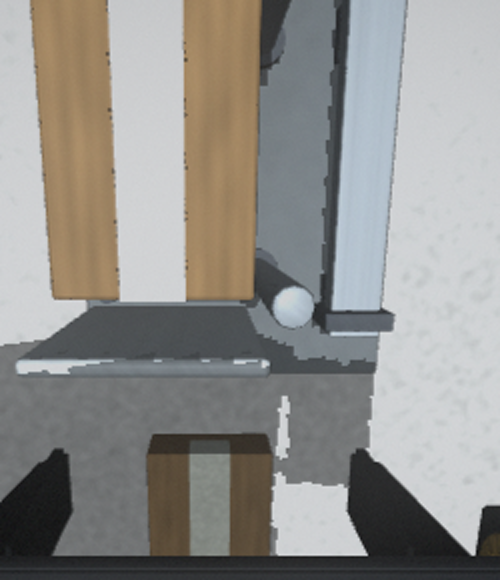

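The near rod's top is at crop (293,307). The medium carton's back edge runs from (255,298) to (259,60), and its near end is at row 299. Nothing of the thick carton shows outside it.

Run:
```python
from h import *
c=dict(np.load("w7.npz"));f=lambda u,z:onz(c,np.array(u)/2+[150,0],z)
d=np.array([-np.sin(-.139),np.cos(.139)]);n=np.array([d[1],-d[0]])
rr=f((293,307),138)[:2];o=rr-37*n+48*d;print("rodR",rr,"o",o)
for u,z in(((255,298),114),((259,100),114),((260,20),114),((53,298),114),((40,60),114),((16,368),125),((268,368),125)):
    p=f(u,z);print(u,p,(p[:2]-o)@n,(p[:2]-o)@d)
```

```text
rodR [532.4  32.9] o [502.4  85.6]
(255, 298) [524.3  33.4 114. ] 28.90716219595898 -48.677442239630246
(259, 100) [531.6  87.1 114. ] 28.745231760563605 5.555628267755026
(260, 20) [534.1 106.2 114. ] 28.523852479230968 24.830044369395644
(53, 298) [463.8  41.8 114. ] -32.16181729362962 -48.70234150529649
(40, 60) [474. 105. 114.] -30.767072944538317 15.347991237454472
(16, 368) [451.8  24.2 125. ] -41.620690068281846 -67.74822411501681
(268, 368) [525.  14. 125.] 32.31903432377529 -67.71405175462466
```

The medium carton's back is at magazine x 28.8, so there is a 2.2 mm gap. The earlier push jammed because the grip pressed the stack down. I retry by straddling loosely (opening 66) at magazine y 0 and pushing with the front finger only.

Run:
```python
from h import *
mv(501.4,85.7,57,1.432)
```

```text
tx 108.4 ty -16.3 tz 62.6 roll -0.0004 rows 3.0  (at [502.5 -23.9 119.6] yaw 1.4316 t 28.23 f [-0.5 -1.5  0.6])
```

Emit:
{"name": "step_arm", "arguments": {"moves": [{"tx": 0,"ty": 0,"tz": -38,"roll": 0},{"tx": 5,"ty": -1,"tz": -42,"roll": 0},{"tx": 40,"ty": -6,"tz": -42,"roll": 0},{"tx": 80,"ty": -12,"tz": -42,"roll": 0},{"tx": 108.4,"ty": -16.3,"tz": -35,"roll": 0},{"tx": 108.4,"ty": -16.3,"tz": -20,"roll": 0},{"tx": 108.4,"ty": -16.3,"tz": 10,"roll": 0},{"tx": 108.4,"ty": -16.3,"tz": 40,"roll": 0},{"tx": 108.4,"ty": -16.3,"tz": 58,"roll": 0},{"tx": 108.4,"ty": -16.3,"tz": 62.6,"roll": 0},{"tx": 108.4,"ty": -16.3,"tz": 62.6,"roll": 0},{"tx": 108.4,"ty": -16.3,"tz": 62.6,"roll": 0}]}}

```text
t: 29.23
eef_pos: [502.1, 85.3, 57.7]
tcp_rot: [3.141, -0.0, 1.43]
ft_force: [-0.9, 0.2, -1.1]
opening: 0.942
grip_force: 0.0
```

Emit:
{"name": "step_arm", "arguments": {"moves": [{"tx": 0,"ty": 0,"tz": 0,"roll": 0},{"tx": 0,"ty": 0,"tz": 0,"roll": 0},{"tx": 0,"ty": 0,"tz": 0,"roll": 0},{"tx": 0,"ty": 0,"tz": 0,"roll": 0}], "grip": 67}}

```text
t: 29.57
eef_pos: [501.9, 85.9, 57.9]
tcp_rot: [3.14, -0.0, 1.431]
ft_force: [-0.1, 0.6, 0.0]
opening: 0.732
grip_force: 0.0
```

Emit:
{"name": "step_arm", "arguments": {"moves": [{"tx": 0,"ty": 1,"tz": 0,"roll": 0},{"tx": 0,"ty": 2,"tz": 0,"roll": 0},{"tx": 0,"ty": 3,"tz": 0,"roll": 0},{"tx": 0,"ty": 3.5,"tz": 0,"roll": 0},{"tx": 0,"ty": 3.5,"tz": 0,"roll": 0},{"tx": 0,"ty": 3.5,"tz": 0,"roll": 0}]}}

```text
t: 30.07
eef_pos: [503.2, 85.6, 57.1]
tcp_rot: [-3.137, 0.0, 1.431]
ft_force: [-8.2, 0.8, 5.5]
opening: 0.706
grip_force: 4.2
```

Emit:
{"name": "step_arm", "arguments": {"moves": [{"tx": 0,"ty": 0.7,"tz": -0.3,"roll": 0},{"tx": 0,"ty": 1.4,"tz": -0.6,"roll": 0},{"tx": 0,"ty": 2,"tz": -1,"roll": 0},{"tx": 0,"ty": 2,"tz": -1,"roll": 0},{"tx": 0,"ty": 2,"tz": -1,"roll": 0}]}}

```text
t: 30.48
eef_pos: [504.8, 85.3, 57.5]
tcp_rot: [-3.136, 0.001, 1.431]
ft_force: [-7.2, 0.5, -1.2]
opening: 0.703
grip_force: 3.9
```

Emit:
{"name": "step_arm", "arguments": {"moves": [{"tx": 0,"ty": 0.5,"tz": 0,"roll": 0},{"tx": 0,"ty": 1,"tz": 0,"roll": 0},{"tx": 0,"ty": 1.5,"tz": 0,"roll": 0},{"tx": 0,"ty": 1.5,"tz": 0,"roll": 0},{"tx": 0,"ty": 1.5,"tz": 0,"roll": 0}]}}

```text
t: 30.9
eef_pos: [504.9, 85.3, 57.3]
tcp_rot: [-3.133, 0.001, 1.431]
ft_force: [-13.3, 2.9, 0.7]
opening: 0.707
grip_force: 6.7
```

The column now meets the rods: an extra 1.5 mm of command gives 0.1 mm of motion and +6 N. Back to the thin carton.

Emit:
{"name": "step_arm", "arguments": {"moves": [{"tx": 0,"ty": -5,"tz": 0,"roll": 0},{"tx": 0,"ty": -5,"tz": 0,"roll": 0},{"tx": 0,"ty": -5,"tz": 0,"roll": 0},{"tx": 0,"ty": -5,"tz": -10,"roll": 0},{"tx": 0,"ty": -5,"tz": -50,"roll": 0},{"tx": 0,"ty": -5,"tz": -90,"roll": 0},{"tx": -15,"ty": -4,"tz": -105,"roll": 0},{"tx": -50,"ty": 2,"tz": -105,"roll": 0},{"tx": -90,"ty": 5,"tz": -105,"roll": 0},{"tx": -130,"ty": 10,"tz": -105,"roll": 0},{"tx": -170,"ty": 12,"tz": -105,"roll": 0},{"tx": -170,"ty": 12,"tz": -105,"roll": 0}], "grip": 90}}

```text
t: 31.9
eef_pos: [496.9, -90.6, 164.2]
tcp_rot: [3.139, 0.001, 1.426]
ft_force: [0.9, 0.9, 0.8]
opening: 0.944
grip_force: 0.0
```

Emit:
{"name": "step_arm", "arguments": {"moves": [{"tx": 0,"ty": 0,"tz": 0,"roll": 0},{"tx": 0,"ty": 0,"tz": 0,"roll": 0}]}}

```text
t: 32.07
eef_pos: [496.8, -85.0, 163.7]
tcp_rot: [3.141, -0.0, 1.43]
ft_force: [-0.1, 1.1, -0.5]
opening: 0.945
grip_force: 0.0
```

Run:
```python
from h import *
mv(490.3,-113.8,6,1.431)
```

```text
tx -29.4 ty -2.4 tz 157.7 roll -0.0011 rows 3.8  (at [496.8 -85.  163.7] yaw 1.4299 t 32.07 f [-0.1  1.1 -0.5])
```

Emit:
{"name": "step_arm", "arguments": {"moves": [{"tx": -29.4,"ty": -2.4,"tz": 30,"roll": -0.001},{"tx": -29.4,"ty": -2.4,"tz": 65,"roll": -0.001},{"tx": -29.4,"ty": -2.4,"tz": 105,"roll": -0.001},{"tx": -29.4,"ty": -2.4,"tz": 140,"roll": -0.001},{"tx": -29.4,"ty": -2.4,"tz": 153,"roll": -0.001},{"tx": -29.4,"ty": -2.4,"tz": 157.5,"roll": -0.001},{"tx": -29.4,"ty": -2.4,"tz": 157.5,"roll": -0.001},{"tx": -29.4,"ty": -2.4,"tz": 157.5,"roll": -0.001}]}}

```text
t: 32.73
eef_pos: [490.9, -113.1, 6.5]
tcp_rot: [3.141, 0.0, 1.433]
ft_force: [0.0, 0.1, 0.6]
opening: 0.948
grip_force: 0.0
```

Emit:
{"name": "step_arm", "arguments": {"moves": [{"tx": 0,"ty": 0,"tz": 0,"roll": 0},{"tx": 0,"ty": 0,"tz": 0,"roll": 0},{"tx": 0,"ty": 0,"tz": 0,"roll": 0},{"tx": 0,"ty": 0,"tz": 0,"roll": 0},{"tx": 0,"ty": 0,"tz": 0,"roll": 0},{"tx": 0,"ty": 0,"tz": -30,"roll": 0},{"tx": 0,"ty": 0,"tz": -70,"roll": 0},{"tx": 0,"ty": 0,"tz": -110,"roll": 0},{"tx": 0,"ty": 0,"tz": -150,"roll": 0},{"tx": 0,"ty": 0,"tz": -150,"roll": 0},{"tx": 0,"ty": 0,"tz": -150,"roll": 0}], "grip": 50}}

```text
t: 33.65
eef_pos: [490.6, -114.0, 157.2]
tcp_rot: [3.138, 0.001, 1.432]
ft_force: [-1.2, 0.2, -3.4]
opening: 0.651
grip_force: 30.0
```

Run:
```python
from h import *
s=env.state();print(s["opening"]*95,s["grip_force"])
mv(503.9,101.5,121,1.431)
```

```text
61.871420836759704 29.996273517608643
tx 215.3 ty -16.7 tz 36.2 roll 0.0007 rows 5.3  (at [ 490.6 -114.   157.2] yaw 1.4317 t 33.65 f [-1.2  0.2 -3.4])
```

Emit:
{"name": "step_arm", "arguments": {"moves": [{"tx": 40,"ty": -4,"tz": -4,"roll": 0},{"tx": 80,"ty": -8,"tz": -4,"roll": 0},{"tx": 120,"ty": -12,"tz": -4,"roll": 0},{"tx": 160,"ty": -15,"tz": -4,"roll": 0},{"tx": 195,"ty": -16.5,"tz": 0,"roll": 0},{"tx": 215.3,"ty": -16.7,"tz": 12,"roll": 0},{"tx": 215.3,"ty": -16.7,"tz": 24,"roll": 0},{"tx": 215.3,"ty": -16.7,"tz": 30,"roll": 0},{"tx": 215.3,"ty": -16.7,"tz": 33,"roll": 0},{"tx": 215.3,"ty": -16.7,"tz": 34,"roll": 0},{"tx": 215.3,"ty": -16.7,"tz": 34,"roll": 0},{"tx": 215.3,"ty": -16.7,"tz": 34,"roll": 0}]}}

```text
t: 34.65
eef_pos: [503.6, 101.0, 121.8]
tcp_rot: [3.141, -0.0, 1.431]
ft_force: [0.6, 0.7, -3.6]
opening: 0.651
grip_force: 30.0
```

Emit:
{"name": "step_arm", "arguments": {"moves": [{"tx": 0,"ty": 0,"tz": 0.5,"roll": 0},{"tx": 0,"ty": 0,"tz": 1,"roll": 0},{"tx": 0,"ty": 0,"tz": 1.4,"roll": 0},{"tx": 0,"ty": 0,"tz": 1.4,"roll": 0}]}}

```text
t: 34.98
eef_pos: [503.5, 101.6, 120.4]
tcp_rot: [3.141, -0.0, 1.432]
ft_force: [-0.0, 0.1, -3.4]
opening: 0.652
grip_force: 30.0
```

Emit:
{"name": "step_arm", "arguments": {"moves": [{"tx": 0,"ty": 0.7,"tz": 0,"roll": 0},{"tx": 0,"ty": 1.4,"tz": 0,"roll": 0},{"tx": 0,"ty": 1.7,"tz": 0.3,"roll": 0},{"tx": 0,"ty": 1.7,"tz": 0.6,"roll": 0},{"tx": 0,"ty": 1.7,"tz": 0.8,"roll": 0},{"tx": 0,"ty": 1.7,"tz": 0.8,"roll": 0},{"tx": 0,"ty": 1.7,"tz": 0.8,"roll": 0}]}}

```text
t: 35.57
eef_pos: [504.9, 101.5, 120.1]
tcp_rot: [-3.142, -0.0, 1.432]
ft_force: [-4.7, -0.1, 7.0]
opening: 0.647
grip_force: 30.0
```

Thin carton is down, against the rods. Release, rise, and go to the lever.

Emit:
{"name": "step_arm", "arguments": {"moves": [{"tx": 0,"ty": 0,"tz": 0,"roll": 0},{"tx": 0,"ty": 0,"tz": 0,"roll": 0},{"tx": 0,"ty": 0,"tz": 0,"roll": 0},{"tx": 0,"ty": 0,"tz": 0,"roll": 0},{"tx": 0,"ty": 0,"tz": -10,"roll": 0},{"tx": 0,"ty": 0,"tz": -45,"roll": 0},{"tx": 0,"ty": 0,"tz": -80,"roll": 0},{"tx": -60,"ty": 0,"tz": -110,"roll": 0},{"tx": -60,"ty": 0,"tz": -110,"roll": 0},{"tx": -60,"ty": 0,"tz": -110,"roll": 0},{"tx": -60,"ty": 0,"tz": -110,"roll": 0}], "grip": 85}}

```text
t: 36.48
eef_pos: [497.0, 41.3, 230.7]
tcp_rot: [3.14, -0.0, 1.43]
ft_force: [0.3, 0.1, -0.0]
opening: 0.894
grip_force: 0.0
```

```bash
cat >> h.py <<'E'
O=np.array([502.4,85.6]);D=np.array([.1386,.9904]);N=np.array([.9904,-.1386])
def W(x,y): return O+x*N+y*D
def M(p): return np.array([(p[:2]-O)@N,(p[:2]-O)@D])
E
python3 - <<'E'
from h import *
c=optics.read_camera("wrist");np.savez("w8.npz",**{k:c[k] for k in("pixels","mtx","view")})
cv2.imwrite("pics/w8.png",cv2.resize(c["pixels"],(768,576),interpolation=cv2.INTER_CUBIC))
m=brown(c["pixels"],60)
for x in comps(m,300):print(x[0],x[1])
w=W(80,213);mv(w[0],w[1],150,1.431);mv(w[0],w[1],72,1.431)
E
```

```text
3440 [229.9 128.1]
3489 [276.8 128. ]
tx 257.1 ty 79.2 tz 80.0 roll -0.0003 rows 6.7  (at [496.8  41.9 230. ] yaw 1.4307 t 36.53 f [ 0.1 -0.5  0.4])
tx 257.1 ty 79.2 tz 158.0 roll -0.0003 rows 7.5  (at [496.8  41.9 230. ] yaw 1.4307 t 36.53 f [ 0.1 -0.5  0.4])
```

View pics/w8.png

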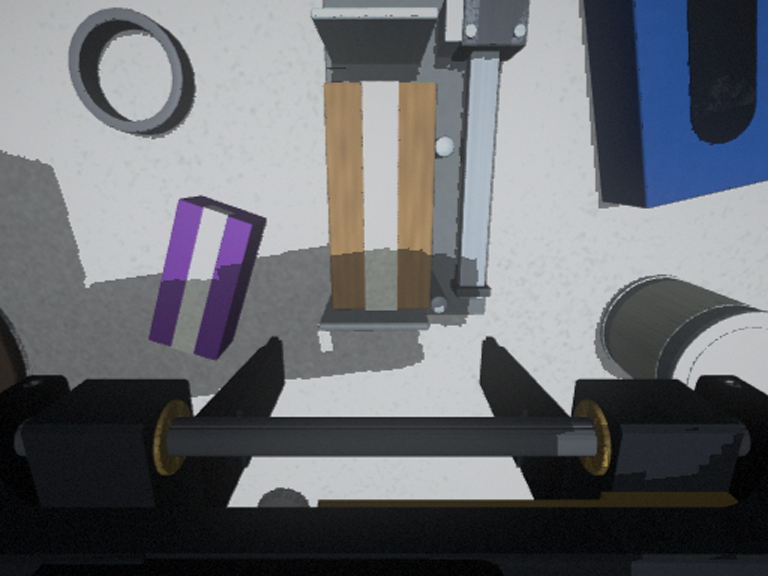

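The thin carton is square on the column, corners (324,83), (436,83), (432,310), (333,310), with its back edge touching the rod tops at (445,147) and (439,305). The guide plate is at row 14. Next I straddle the lever handle.

Emit:
{"name": "step_arm", "arguments": {"moves": [{"tx": 40,"ty": 12,"tz": 0,"roll": 0},{"tx": 80,"ty": 24,"tz": 0,"roll": 0},{"tx": 118,"ty": 36,"tz": 0,"roll": 0},{"tx": 156,"ty": 48,"tz": 15,"roll": 0},{"tx": 194,"ty": 60,"tz": 30,"roll": 0},{"tx": 230,"ty": 71,"tz": 50,"roll": 0},{"tx": 257,"ty": 79,"tz": 75,"roll": 0},{"tx": 257,"ty": 79,"tz": 100,"roll": 0},{"tx": 257,"ty": 79,"tz": 105,"roll": 0},{"tx": 257,"ty": 79,"tz": 105,"roll": 0},{"tx": 257,"ty": 79,"tz": 105,"roll": 0}], "grip": 40}}

```text
t: 37.45
eef_pos: [610.6, 285.6, 125.1]
tcp_rot: [-3.141, 0.0, 1.432]
ft_force: [0.6, -0.2, -0.3]
opening: 0.42
grip_force: 0.0
```

Run:
```python
from h import *
# lever tip in top view now: darkest blob near expected
c=optics.read_camera("top");s=env.state();print(M(np.array(s["eef_pos"])),s["opening"]*95)
a=dict(np.load("w1.npz"));g=a["pixels"].max(2)
m=((g<45)*255).astype(np.uint8);w=np.zeros_like(m);w[0:90,320:360]=255
for x in comps(m&w,60):print(x[0],x[1]*1.5,cv2.boxPoints(x[2]).round(1).tolist())
w=W(80,213);mv(w[0],w[1],72,1.431)
```

```text
[ 79.9 213. ] 39.798251534574845
tx 0.0 ty 0.1 tz 54.0 roll 0.0003 rows 1.3  (at [611.  285.5 126. ] yaw 1.4313 t 37.50 f [-0.2 -1.  -0.1])
```

Emit:
{"name": "step_arm", "arguments": {"moves": [{"tx": 0,"ty": 0,"tz": 15,"roll": 0},{"tx": 0,"ty": 0,"tz": 28,"roll": 0},{"tx": 0,"ty": 0,"tz": 40,"roll": 0},{"tx": 0,"ty": 0,"tz": 48,"roll": 0},{"tx": 0,"ty": 0,"tz": 54,"roll": 0},{"tx": 0,"ty": 0,"tz": 54,"roll": 0}]}}

```text
t: 38.0
eef_pos: [610.3, 285.3, 69.2]
tcp_rot: [-3.14, 0.001, 1.432]
ft_force: [-0.3, 0.6, 0.7]
opening: 0.42
grip_force: 0.0
```

Emit:
{"name": "step_arm", "arguments": {"moves": [{"tx": 0,"ty": -4,"tz": 0,"roll": 0},{"tx": 0,"ty": -8,"tz": 0,"roll": 0},{"tx": 0,"ty": -12,"tz": 0,"roll": 0},{"tx": 0,"ty": -16,"tz": 0,"roll": 0},{"tx": 0,"ty": -20,"tz": 0,"roll": 0},{"tx": 0,"ty": -22,"tz": 0,"roll": 0},{"tx": 0,"ty": -22,"tz": 0,"roll": 0}]}}

```text
t: 38.58
eef_pos: [588.9, 289.0, 70.9]
tcp_rot: [3.141, -0.001, 1.432]
ft_force: [1.6, 0.6, 0.2]
opening: 0.42
grip_force: 1.0
```

Emit:
{"name": "step_arm", "arguments": {"moves": [{"tx": 0,"ty": -3,"tz": 0,"roll": 0},{"tx": 0,"ty": -6,"tz": 0,"roll": 0},{"tx": 0,"ty": -9,"tz": 0,"roll": 0},{"tx": 0,"ty": -12,"tz": 0,"roll": 0},{"tx": 0,"ty": -15,"tz": 0,"roll": 0},{"tx": 0,"ty": -18,"tz": 0,"roll": 0},{"tx": 0,"ty": -21,"tz": 0,"roll": 0},{"tx": 0,"ty": -22,"tz": 0,"roll": 0},{"tx": 0,"ty": -22,"tz": 0,"roll": 0}]}}

```text
t: 39.33
eef_pos: [567.5, 291.6, 70.7]
tcp_rot: [3.14, -0.0, 1.432]
ft_force: [5.8, 0.7, 0.1]
opening: 0.422
grip_force: 2.1
```

Emit:
{"name": "step_arm", "arguments": {"moves": [{"tx": 0,"ty": 2,"tz": -20,"roll": 0},{"tx": 0,"ty": 2,"tz": -50,"roll": 0},{"tx": 0,"ty": 2,"tz": -78,"roll": 0},{"tx": -25,"ty": -10,"tz": -78,"roll": 0},{"tx": -50,"ty": -28,"tz": -78,"roll": 0},{"tx": -70,"ty": -41,"tz": -70,"roll": 0},{"tx": -70,"ty": -41,"tz": -60,"roll": 0},{"tx": -70,"ty": -41,"tz": -30,"roll": 0},{"tx": -70,"ty": -41,"tz": -5,"roll": 0},{"tx": -70,"ty": -41,"tz": 0,"roll": 0},{"tx": -70,"ty": -41,"tz": 0,"roll": 0}], "grip": 0}}

```text
t: 40.25
eef_pos: [515.9, 228.0, 69.0]
tcp_rot: [-3.138, 0.002, 1.432]
ft_force: [-0.4, 0.1, 0.2]
opening: 0.006
grip_force: 0.0
```

Emit:
{"name": "step_arm", "arguments": {"moves": [{"tx": -3,"ty": 0,"tz": 0,"roll": 0},{"tx": -6,"ty": 0,"tz": 0,"roll": 0},{"tx": -9,"ty": 0,"tz": 0,"roll": 0},{"tx": -12,"ty": 0,"tz": 0,"roll": 0},{"tx": -15,"ty": 0,"tz": 0,"roll": 0},{"tx": -18,"ty": 0,"tz": 0,"roll": 0}]}}

```text
t: 40.75
eef_pos: [514.9, 210.6, 71.7]
tcp_rot: [3.139, -0.002, 1.432]
ft_force: [0.2, 6.6, 4.6]
opening: 0.003
grip_force: 3.1
```

Run:
```python
from h import *
s=env.state();print(M(np.array(s["eef_pos"])),s["opening"],s["ft_force"])
```

```text
[ -5.  125.6] 0.002723353326923741 [0.2 6.6 4.6]
```

Emit:
{"name": "step_arm", "arguments": {"moves": [{"tx": -4,"ty": 0,"tz": 0,"roll": 0},{"tx": -8,"ty": 0,"tz": 0,"roll": 0},{"tx": -12,"ty": 0,"tz": 0,"roll": 0},{"tx": -16,"ty": 0,"tz": 0,"roll": 0},{"tx": -20,"ty": 0,"tz": 0,"roll": 0},{"tx": -23,"ty": 0,"tz": 0,"roll": 0},{"tx": -25,"ty": 0,"tz": 0,"roll": 0},{"tx": -27,"ty": 0,"tz": 0,"roll": 0},{"tx": -29,"ty": 0,"tz": 0,"roll": 0},{"tx": -31,"ty": 0,"tz": 0,"roll": 0},{"tx": -33,"ty": 0,"tz": 0,"roll": 0},{"tx": -35,"ty": 0,"tz": 0,"roll": 0}]}}

```text
t: 41.75
eef_pos: [510.2, 176.8, 71.7]
tcp_rot: [3.139, -0.003, 1.432]
ft_force: [-0.9, 13.1, 1.2]
opening: 0.003
grip_force: 6.9
```

Emit:
{"name": "step_arm", "arguments": {"moves": [{"tx": -2,"ty": 0,"tz": 0,"roll": 0},{"tx": -4,"ty": 0,"tz": 0,"roll": 0},{"tx": -6,"ty": 0,"tz": 0,"roll": 0},{"tx": -7,"ty": 0,"tz": 0,"roll": 0},{"tx": -7,"ty": 0,"tz": 0,"roll": 0}]}}

```text
t: 42.17
eef_pos: [509.2, 169.6, 71.7]
tcp_rot: [3.139, -0.002, 1.431]
ft_force: [0.7, 10.7, 2.9]
opening: 0.005
grip_force: 5.5
```

Run:
```python
from h import *
s=env.state();print(M(np.array(s["eef_pos"])),s["opening"],s["ft_force"])
```

```text
[-4.9 84.2] 0.004586783531196521 [ 0.7 10.7  2.9]
```

Emit:
{"name": "step_arm", "arguments": {"moves": [{"tx": -1,"ty": 0,"tz": 0,"roll": 0},{"tx": -2,"ty": 0,"tz": 0,"roll": 0},{"tx": -3,"ty": 0,"tz": 0,"roll": 0},{"tx": -4,"ty": 0,"tz": 0,"roll": 0},{"tx": -4,"ty": 0,"tz": 0,"roll": 0},{"tx": -4,"ty": 0,"tz": 0,"roll": 0}]}}

```text
t: 42.67
eef_pos: [509.0, 167.7, 71.7]
tcp_rot: [3.138, -0.005, 1.431]
ft_force: [2.7, 30.5, 0.4]
opening: 0.008
grip_force: 15.2
```

Emit:
{"name": "step_arm", "arguments": {"moves": [{"tx": -1,"ty": 0,"tz": 0,"roll": 0},{"tx": -1.5,"ty": 0,"tz": 0,"roll": 0},{"tx": -1.5,"ty": 0,"tz": 0,"roll": 0},{"tx": -1.5,"ty": 0,"tz": 0,"roll": 0}]}}

```text
t: 43.0
eef_pos: [509.0, 167.7, 71.8]
tcp_rot: [3.137, -0.007, 1.431]
ft_force: [1.8, 44.6, -1.7]
opening: 0.005
grip_force: 22.2
```

Guide and column are hard against the end plate: 44 N with no motion. I back off and check from above by numbers before clamping.

Emit:
{"name": "step_arm", "arguments": {"moves": [{"tx": 8,"ty": 0,"tz": 0,"roll": 0},{"tx": 14,"ty": 0,"tz": -5,"roll": 0},{"tx": 14,"ty": 0,"tz": -45,"roll": 0},{"tx": 14,"ty": 0,"tz": -85,"roll": 0},{"tx": 0,"ty": 2,"tz": -120,"roll": 0},{"tx": -35,"ty": 5,"tz": -140,"roll": 0},{"tx": -75,"ty": 5,"tz": -155,"roll": 0},{"tx": -115,"ty": 5,"tz": -158,"roll": 0},{"tx": -121,"ty": 5,"tz": -158,"roll": 0},{"tx": -121,"ty": 5,"tz": -158,"roll": 0},{"tx": -121,"ty": 5,"tz": -158,"roll": 0},{"tx": -121,"ty": 5,"tz": -158,"roll": 0}], "grip": 60}}

```text
t: 44.0
eef_pos: [496.0, 43.5, 228.5]
tcp_rot: [-3.141, -0.0, 1.432]
ft_force: [-0.6, 0.3, 0.1]
opening: 0.63
grip_force: 0.0
```

Run:
```python
from h import *
for nm in("w8","now"):
    if nm=="now":
        c=optics.read_camera("wrist");np.savez("w9.npz",**{k:c[k] for k in("pixels","mtx","view")})
    else:c=dict(np.load(nm+".npz"))
    print(nm)
    for x in comps(brown(c["pixels"],60),300):print(x[0],x[1])
    q=quad(c["pixels"],(190,310),(20,230));print(q.tolist())
    for v in q:print(M(onz(c,v+.5*np.sign(v-q.mean(0)),144)))
    h=cv2.cvtColor(c["pixels"],cv2.COLOR_BGR2GRAY)
    # bright discs: rod tops
    m=((h>190)*255).astype(np.uint8);w=np.zeros_like(m);w[40:240,283:308]=255
    for x in comps(m&w,40):print("bright",x[0],x[1],M(onz(c,x[1],138)))
    # guide plate top: bright row above column
    col=h[0:120,225:280].mean(1);print(np.round(col).astype(int).tolist())
print(env.state()["eef_pos"])
```

```text
w8
3440 [229.9 128.1]
3489 [276.8 128. ]
[[216.0, 56.0], [289.0, 55.0], [222.0, 205.0], [285.0, 204.0]]
[-30.5  79.7]
[29.4 80.3]
[-30.1 -48.3]
[ 29.8 -47.5]
bright 51 [294.6  96.6] [35.6 48.3]
bright 562 [295.1 228.2] [ 40.6 -74. ]
[119, 120, 120, 120, 125, 172, 188, 190, 190, 189, 170, 152, 100, 55, 56, 57, 57, 57, 57, 57, 57, 57, 57, 58, 58, 58, 58, 58, 58, 59, 59, 59, 59, 59, 59, 60, 60, 60, 60, 60, 60, 61, 65, 74, 74, 73, 76, 76, 75, 75, 77, 77, 77, 83, 130, 157, 159, 161, 161, 161, 161, 161, 161, 161, 161, 162, 161, 162, 162, 162, 161, 162, 162, 161, 161, 162, 162, 162, 162, 162, 162, 163, 163, 162, 163, 163, 162, 163, 162, 162, 162, 161, 162, 161, 161, 162, 162, 162, 163, 163, 163, 163, 163, 163, 163, 163, 163, 163, 162, 163, 163, 162, 163, 163, 164, 164, 164, 164, 164, 164]
now
3274 [231.8 149.2]
3304 [278.3 148.7]
[[219.0, 79.0], [292.0, 79.0], [224.0, 223.0], [286.0, 222.0]]
[-30.3  64. ]
[30.4 64. ]
[-30.1 -63.6]
[ 29.5 -62.6]
bright 296 [302.5  66.6] [39.1 73.8]
bright 82 [297.5  99. ] [36.  48.3]
bright 434 [293.7 227.4] [ 37.3 -70. ]
[122, 127, 127, 128, 128, 128, 128, 128, 127, 123, 128, 128, 127, 128, 129, 129, 129, 129, 126, 126, 130, 130, 130, 131, 131, 131, 131, 128, 125, 131, 131, 131, 132, 132, 132, 132, 132, 127, 130, 133, 133, 133, 133, 133, 133, 133, 127, 130, 133, 133, 134, 133, 133, 133, 133, 129, 131, 134, 134, 134, 134, 134, 134, 134, 129, 135, 135, 135, 135, 135, 135, 135, 135, 158, 207, 209, 210, 207, 166, 169, 173, 172, 172, 173, 173, 173, 173, 173, 173, 173, 173, 173, 173, 172, 172, 172, 171, 172, 173, 173, 174, 174, 174, 174, 174, 174, 174, 174, 173, 174, 173, 172, 172, 171, 172, 173, 173, 173, 173, 173]
[495.9  43.7 228.3]
```

The column ends sit at y -64 and +64.5, x is centred within 0.5 mm, and the guide plate rows adjoin the carton. Now lock: closed fingers on the -x side of the handle, then push to +x.

Emit:
{"name": "step_arm", "arguments": {"moves": [{"tx": 40,"ty": 1,"tz": 0,"roll": 0},{"tx": 80,"ty": 1,"tz": 0,"roll": 0},{"tx": 120,"ty": 2,"tz": 0,"roll": 0},{"tx": 160,"ty": 2,"tz": 10,"roll": 0},{"tx": 195,"ty": 2,"tz": 30,"roll": 0},{"tx": 204,"ty": 2,"tz": 65,"roll": 0},{"tx": 204,"ty": 2,"tz": 100,"roll": 0},{"tx": 204,"ty": 2,"tz": 135,"roll": 0},{"tx": 204,"ty": 2,"tz": 152,"roll": 0},{"tx": 204,"ty": 2,"tz": 156,"roll": 0},{"tx": 204,"ty": 2,"tz": 156,"roll": 0}], "grip": 0}}

```text
t: 44.97
eef_pos: [525.4, 245.3, 71.3]
tcp_rot: [-3.139, 0.001, 1.433]
ft_force: [-0.4, 0.5, 0.7]
opening: 0.007
grip_force: 0.0
```

Emit:
{"name": "step_arm", "arguments": {"moves": [{"tx": 0,"ty": 4,"tz": 0,"roll": 0},{"tx": 0,"ty": 8,"tz": 0,"roll": 0},{"tx": 0,"ty": 12,"tz": 0,"roll": 0},{"tx": 0,"ty": 16,"tz": 0,"roll": 0},{"tx": 0,"ty": 20,"tz": 0,"roll": 0},{"tx": 0,"ty": 24,"tz": 0,"roll": 0},{"tx": 0,"ty": 28,"tz": 0,"roll": 0},{"tx": 0,"ty": 31,"tz": 0,"roll": 0},{"tx": 0,"ty": 34,"tz": 0,"roll": 0},{"tx": 0,"ty": 37,"tz": 0,"roll": 0},{"tx": 0,"ty": 40,"tz": 0,"roll": 0}]}}

```text
t: 45.88
eef_pos: [564.8, 239.3, 72.4]
tcp_rot: [-3.139, 0.0, 1.432]
ft_force: [-6.2, 7.5, 0.9]
opening: 0.003
grip_force: 4.0
```

Run:
```python
from h import *
s=env.state();print(M(np.array(s["eef_pos"])),s["opening"],s["ft_force"])
```

```text
[ 40.5 160.9] 0.0028577667963481813 [-6.2  7.5  0.9]
```

Emit:
{"name": "step_arm", "arguments": {"moves": [{"tx": 0,"ty": 3,"tz": 0,"roll": 0},{"tx": 0,"ty": 6,"tz": 0,"roll": 0},{"tx": 0,"ty": 9,"tz": 0,"roll": 0},{"tx": 0,"ty": 12,"tz": 0,"roll": 0},{"tx": 0,"ty": 15,"tz": 0,"roll": 0},{"tx": 0,"ty": 18,"tz": 0,"roll": 0},{"tx": 0,"ty": 20,"tz": 0,"roll": 0},{"tx": 0,"ty": 21,"tz": 0,"roll": 0},{"tx": 0,"ty": 21,"tz": 0,"roll": 0}]}}

```text
t: 46.63
eef_pos: [585.5, 236.8, 72.4]
tcp_rot: [-3.139, -0.0, 1.432]
ft_force: [-6.5, 6.6, 2.5]
opening: 0.003
grip_force: 3.5
```

Run:
```python
from h import *
s=env.state();print(M(np.array(s["eef_pos"])),s["opening"],s["ft_force"])
```

```text
[ 61.4 161.2] 0.003133378434557944 [-6.5  6.6  2.5]
```

Force is not yet rising at the stop, so I push further in small steps.

Emit:
{"name": "step_arm", "arguments": {"moves": [{"tx": 0,"ty": 1,"tz": 0,"roll": 0},{"tx": 0,"ty": 2,"tz": 0,"roll": 0},{"tx": 0,"ty": 3,"tz": 0,"roll": 0},{"tx": 0,"ty": 3,"tz": 0,"roll": 0},{"tx": 0,"ty": 3,"tz": 0,"roll": 0}]}}

```text
t: 47.05
eef_pos: [588.3, 236.6, 72.5]
tcp_rot: [-3.139, -0.001, 1.432]
ft_force: [-7.7, 8.4, 2.0]
opening: 0.003
grip_force: 4.1
```

Emit:
{"name": "step_arm", "arguments": {"moves": [{"tx": 0,"ty": 1,"tz": 0,"roll": 0},{"tx": 0,"ty": 2,"tz": 0,"roll": 0},{"tx": 0,"ty": 2,"tz": 0,"roll": 0},{"tx": 0,"ty": 2,"tz": 0,"roll": 0}]}}

```text
t: 47.38
eef_pos: [589.2, 236.6, 72.4]
tcp_rot: [-3.137, -0.0, 1.432]
ft_force: [-13.0, 9.6, 4.8]
opening: 0.007
grip_force: 7.1
```

Emit:
{"name": "step_arm", "arguments": {"moves": [{"tx": 0,"ty": 1,"tz": 0,"roll": 0},{"tx": 0,"ty": 2,"tz": 0,"roll": 0},{"tx": 0,"ty": 2,"tz": 0,"roll": 0},{"tx": 0,"ty": 2,"tz": 0,"roll": 0}]}}

```text
t: 47.72
eef_pos: [589.5, 236.6, 72.3]
tcp_rot: [-3.133, 0.0, 1.432]
ft_force: [-20.6, 12.6, 8.6]
opening: 0.004
grip_force: 11.4
```

The stop is reached: 2 mm of command gives 0.3 mm of motion and +8 N. Back off, rise, and check by numbers from above.

Emit:
{"name": "step_arm", "arguments": {"moves": [{"tx": 0,"ty": -12,"tz": 0,"roll": 0},{"tx": 0,"ty": -25,"tz": 0,"roll": 0},{"tx": 0,"ty": -30,"tz": -30,"roll": 0},{"tx": 0,"ty": -30,"tz": -70,"roll": 0},{"tx": 0,"ty": -35,"tz": -110,"roll": 0},{"tx": -20,"ty": -45,"tz": -140,"roll": 0},{"tx": -55,"ty": -60,"tz": -160,"roll": 0},{"tx": -90,"ty": -75,"tz": -200,"roll": 0},{"tx": -105,"ty": -80,"tz": -240,"roll": 0},{"tx": -110,"ty": -80,"tz": -250,"roll": 0},{"tx": -110,"ty": -80,"tz": -250,"roll": 0},{"tx": -110,"ty": -80,"tz": -250,"roll": 0}]}}

```text
t: 48.72
eef_pos: [499.3, 136.6, 324.0]
tcp_rot: [3.138, -0.001, 1.43]
ft_force: [-0.2, -0.5, -0.2]
opening: 0.006
grip_force: 0.0
```

Run:
```python
from h import *
c=optics.read_camera("wrist");np.savez("w10.npz",**{k:c[k] for k in("pixels","mtx","view")});cv2.imwrite("pics/w10.png",c["pixels"])
s=env.state();print(s["eef_pos"],M(np.array(s["eef_pos"])),s["ft_force"])
for p in((0,65,144),(80,112,82),(80,168,92)):print(p,proj(c,[*W(p[0],p[1]),p[2]]))
g=c["pixels"].max(2)
u=proj(c,[*W(80,140),88]).astype(int)
m=((g<50)*255).astype(np.uint8);w=np.zeros_like(m);w[max(u[1]-60,0):u[1]+60,u[0]-45:u[0]+45]=255
for x in comps(m&w,60):
    print(x[0],x[1],x[2][1],x[2][2],[M(onz(c,b,90)) for b in cv2.boxPoints(x[2])])
# lever axis: dark centroid per image row
for r in range(max(u[1]-50,0),u[1]+50,8):
    k=np.where((m&w)[r]>0)[0]
    if len(k):print(r,k.min(),k.max(),M(onz(c,(k.mean(),r),90)))
q=comps(brown(c["pixels"],60),300)
for x in q:print("brown",x[0],x[1],[M(onz(c,b,144)) for b in cv2.boxPoints(x[2])])
```

```text
[499.1 137.  322.5] [-10.4  50.4] [0.1 0.4 0.1]
(0, 65, 144) [262.4 167.3]
(80, 112, 82) [318.8 125.5]
(80, 168, 92) [323.1  81.6]
110 297 315 [ 56.7 132.6]
118 297 312 [ 61.2 122.2]
126 296 308 [ 55.4 111.7]
brown 597 [191.3  22. ] [array([-93.3, 243.5]), array([-81.1, 248.2]), array([-60.2, 203.1]), array([-72.7, 198. ])]
brown 961 [245.4 198.5] [array([-30. ,  64.2]), array([-11.5,  64.2]), array([-11.8, -35.5]), array([-31.8, -35.4])]
brown 1267 [277.7 208.8] [array([  9.8, -50.1]), array([10.6, 64.5]), array([29.8, 64. ]), array([ 30.7, -50.7])]
```

Run:
```python
from h import *
for n,ys in(("w1",None),("w10",None)):
    c=dict(np.load(n+".npz"));g=c["pixels"].max(2).astype(int)
    y0=112 if n=="w10" else 163.5
    for dy,z in((25,84),(35,86),(45,88),(56,90),(66,93)):
        u,r=proj(c,[*W(80,y0+dy),z]).round().astype(int)
        if r<0: print("out");continue
        row=g[r,u-22:u+23];k=np.where(row<row.min()+25)[0]
        print(n,dy,row.min(),k.min(),k.max(),M(onz(c,(u-22+k.mean(),r),z)))
```

```text
w1 25 47 10 26 [ 75.2 188. ]
w1 35 44 0 25 [ 68.2 198. ]
w1 45 51 15 25 [ 77.5 208.8]
w1 56 51 14 25 [ 76.6 219.3]
w1 66 53 14 23 [ 76.1 229.3]
w10 25 49 0 26 [ 71.9 136.5]
w10 35 50 6 26 [ 77.4 146.7]
w10 45 52 5 26 [ 77.1 156.7]
w10 56 52 4 26 [ 77.2 167.7]
w10 66 56 4 25 [ 76.4 178.2]
```

```bash
python3 -c "
from cell import env
print(env.job_done())"
```

```text
the job is handed in; nothing more can be done
None
```

I handed the job in at about 49 s: all three cartons are stacked with the thinnest on top, the column is against the end plate, the guide is closed against it and the lever is at its locked stop. Only the thin carton's fit against the rods was checked after the guide closed. The lower two were pushed onto the rods before that and not re-measured, because the top carton hid them. The thin carton was set down on free bench twice along the way so I could square the ones below it.

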